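# Seal the dry-storage box with its draw latch

### The arm

A 7-joint arm with a two-finger parallel gripper is mounted at the origin on a cart in front of the work surface, level with it; the furniture and walls round the work are solid. World frame = base frame: x ahead of the robot, y to its left, z up, the work surface at z = 0. Lengths are in m, angles in rad, forces in N, time in s.
With the tool pointing down it reaches from about 0.4 to 0.75 m from the base axis. Payload 19.5 kg.
Tool frame: the origin (TCP) lies between the finger pads; the fingertips stand 14 mm ahead of it and the grasp point (between the pads) lies 5 mm behind it; y points along the fingers, x is the direction in which the jaws open and shut, and the axes are right-handed (so a half turn about y gives the same grasp; the last joint's range is limited). The gripper opens to 85 mm and grips with 20 to 120 N. Pads are 22 mm wide; open, the fingers measure 114 mm over their backs; the gripper's body (76 mm by 85 mm) begins 54 mm behind the grasp point. The pads swing forward as they close: fully open they stand 13 mm farther back than shut.
Start: joints at [1.224, 0.707, -0.028, 1.485, 0.022, 0.951, -0.075], TCP at [0.173, -0.548, 0.245] pointing down, gripper open.
Joint ranges: [-2.71, 2.71], [-0.32, 2.16], [-1.57, 1.52], [0, 2.45], [-1.46, 4.6], [0, 2.02], [-2.83, 2.83]. Speed limits (rad/s): [1.89, 1.89, 2.57, 2.57, 3.01, 3.01, 3.01].

### API

Orientations are given as a unit quaternion [w, x, y, z].
In Python, from bench import robot, camera, outline_of gives the robot as it stands.
- The arm moves only by the shell command python3 -m creep 'ROWS'. ROWS is JSON, a list of rows, each an object of numbers: "wx", "wy", "wz": the turn, a rotation vector about the tool's x, y, z in rad; "dx", "dy", "dz": the shift along the tool's x, y, z in mm; "fingers": the opening, from 0 (shut) to 1 (fully open). In form: [{"wx": .., "wy": .., "wz": .., "dx": .., "dy": .., "dz": .., "fingers": ..}, ...]. A call has exactly 8 rows; each row shifts and turns the commanded pose from where the row before left it, along the tool's axes as they then stand; what a row does not reach is not made up. A row lasts 1/10 s, in which the tool goes at most 50 mm and 8.59 degrees, less where a joint would pass 70% of its speed; a pose out of reach is approached as far as the arm can. A call with a gripper value outside its range is refused whole. The fingers move at their own pace and stop on an object; the grip force is fixed at half the most. Time passes only in rows, so rows that do not move let the fingers close, or fill a call up. It gives the time, the measured TCP pose, the force and the opening at its end, in the units of the state.
- robot.state(): the state, without advancing time (a new reading comes with each control period).
- camera(name): name is "scene" or "side" or "wrist"; returns a dict with "color" (384x512x3 uint8, blue, green, red), "depth" (384x512 float32, m along the optical axis (not along the pixel's ray), 0 where there is no reading), "camera_matrix" (3x3 intrinsics, pixels), "dist_coeffs" ([k1, k2, p1, p2, k3] as OpenCV has them; the pictures are not rectified), "view" (4x4, takes a point from world to camera coordinates); the wrist camera has in their place "hand_eye" (4x4, takes a point from camera to tool coordinates, whose origin is the TCP and whose axes are the tool frame's). Camera axes: x right, y down, z forward; pixel columns grow to the right and rows downward; lengths in m; the calibration is good to about 2 mm. A picture is of the moment at which its call begins: read the wrist's pose just before it.
- robot.sign_off(): hands the job in, once; it reports no verdict.
Trained networks look in a picture, given as the dict that the camera call returned (one of the last four; its "shot" number tells which), for a name from the list of things; names that differ only in an ending like _2 or _b are one class to them, and where a whole thing is asked for, a point or a joint stands for the part that bears it (a point fixed in the world has none). Each returns a list of dicts, best first, with "conf" (0 to 1); they miss things now and then, are a little off and sometimes report something else, mostly with a low value. They report only what shows in the picture. A call takes as long as a camera call.
- outline_of(picture, target): "mask" (384x512 bool, what is visible of it) and "extent" ([left, top, width, height] in pixels, round what is visible of it).
The state is a dict: "clock": time; "joint_pos": joint angles; "qvel": joint speeds; "joint_efforts": joint torques, N m; "eef_pos": TCP position; "orientation": TCP orientation; "force": force on the tool from outside, world axes, zero at the start; "torque": the same for the moment, N m; "finger_gap": opening from 0.0 (shut) to 1.0 (fully open).
Only numpy, scipy, OpenCV 4.12 (cv2) and the standard library are available. Lean on these libraries where they do the work, as an engineer would, in place of code of your own. Each camera call takes 0.05 s, during which the arm holds its last target.

### The job

The polished specimens must stay dry: push the box's drop-front door gently up until you feel it bear on its gasket, hook the wire loop of the draw latch over the keeper on the door, then press the lever down flat past its centre so that the latch pulls the door tight. Go by feel: never push on the clear door with more than 13 N, and do not ram the lever down. Leave the specimens inside and the things round the box where they are.

Things in the scene. Friction and masses are not known exactly. Their poses are not given: they have to be found in the camera images.
- dry_box: Dry-storage box, fixed: clear walls, grey top plate at 115 mm height, 130 mm deep (x), 190 mm wide (y). Origin: centre of its underside; own x points from the door side to the back, y left, z up. The draw latch stands on the top plate in the middle of its width (y = 0 of the box): lever, wire loop and keeper move in the plane y = 0. Specimen pucks stand loose inside.
- door (a joint): Drop-front door, 190 wide, 109 high, 10 mm thick (grey frame, clear window), hinged along its lower edge at x = -72, z = 6 mm of the box; rad, 0 = upright, grows as the top tips out. A stiff hinge (0.2 N m) holds it where left. It meets the gasket, 100 mm above the hinge, somewhere from 0.09 down to 0.025 (the old rubber has set, each time otherwise), which then resists by 23 N per mm: felt, not seen.
- door_push (a point): Point on the outer (robot-side) face of the door, in the middle of its width, 20 mm below its upper edge; moves with the door. The frame's uprights, 80 mm to the left and right of it, are clear of the latch and can be pushed.
- keeper_seat (a point): Where the centre of the loop's cross bar must lie in the keeper; moves with the door. The keeper is a steel hook on the door, 16 mm wide (y): upright 2.5 mm behind the point (box side), lip over the point reaching 2 mm in front of it, 9 mm above it, shelf under it reaching 10 mm in front. The bar clears the lip 5 mm or more in front of the seat (robot side). Door edge: 13 mm below the seat.
- lever_pin (a point): Fixed hinge pin of the latch lever, along the box's y, 16 mm above the top plate, 34.6 mm on the door side of the box's centre.
- lever (a joint): Latch lever: steel plate 20 mm wide, 48 mm long from its pin; rad, 0 = flat with its tip to the back of the box, 1.57 = straight up, 2.3 at most (leaning to the door). Light friction (0.03 N m) holds it. With the loop hooked it resists with up to about 10 N near its tip, passes its centre at about 0.2 rad and then drops by itself onto a hard stop at 0.
- lever_tip (a point): Tip of the lever: 48 mm from the pin along the lever and 8.5 mm off the pin's plane, on the face that looks up when flat (and to the door when upright). That face is plain from 10 to 42 mm from the pin and lies 6 mm off the pin's plane, so at 137 mm height when flat.
- loop (a joint): Angle of the wire loop on the lever, rad: the loop's elevation above level, as it points from its own pin to the door, is -(lever + loop). It stays where it is put (friction 0.014 N m).
- loop_bar (a point): Centre of the loop's cross bar (5 mm thick, along the box's y). The loop is 30 mm wide over its two 4 mm side wires, 58 mm long from its own pin to the bar; the wires run in spring barrels (10 N per mm) at the pin. The pin rides on the lever, 16.6 mm along it from the lever's pin, 3.5 mm off to its under side, so moving the loop swings the lever. Pinch the wires at the bar from above.
- specimen_1: 30 mm puck inside the box, right.
- specimen_4: 30 mm puck inside the box, middle.
- specimen_6: 30 mm puck inside the box, left.
- loupe: Black loupe, 41 mm across, 36 mm high, in front and to the right of the box.
- tweezers: Tweezers lying to the right of the box.
- beaker_100: Clear beaker, 55 mm across, 68 mm high, behind the box.
- objective_can: Screw-top can, 36 mm across, 57 mm high, behind the box.

How it is judged:
On the way, in this order (a step that is already met when the one before it is completed fails the run):
1. the door has been pushed up and bears on its gasket (over 1.5 N) (contact force between gasket_c0 and door above 1.5 N), for 0.15 s.
2. the loop's bar lies in the keeper, under its lip, with the lever still up (distance between loop_bar and keeper_seat below 0.004 m and value of joint lever above 0.6 rad), for 0.1 s.
At the end, for the whole second after the job is handed in: The lever lies flat (under 0.06 rad), the loop's bar is in the keeper (within 4 mm of its seat), and the door is drawn tight with more than 5 N on its gasket (value of joint lever below 0.06 rad and distance between loop_bar and keeper_seat below 0.004 m and contact force between gasket_c0 and door above 5 N); the robot touches nothing.
It fails at once if the robot pushes the door with more than 13 N (contact force between any of the fingers, the arm and door above 13 N).
It fails at once if the robot loads the lever's plate with more than 25 N (contact force between the fingers and lever_c0 above 25 N or contact force between the fingers and lever_c1 above 25 N).
It fails at once if a specimen in the box is shifted more than 15 mm (distance of any of specimen_1, specimen_4, specimen_6 from where it was at the start of the episode above 0.015 m).
It fails at once if a thing standing round the box is shifted more than 30 mm (distance of any of loupe, tweezers, beaker_100, objective_can from where it was at the start of the episode above 0.03 m).
It also fails if it takes over 58 s, if anything falls off the work surface, if the arm or the gripper's body presses on something with over 40 N, if the wrist force passes 120 N, or if a joint passes its speed limit or range.

## Working session

There is one attempt and no reset: what is moved stays moved. The work goes in short steps, Python scripts to look and compute and a shell command to move; the robot and the scene stay as the last step left them, time stands still between calls to the robot, and variables do not carry over. Pictures are saved under pics/ and viewed, and the job is handed in when it is done.

```bash
ls -la; mkdir -p pics
cat > h.py <<'E'
import numpy as np, cv2, json
from bench import robot, camera, outline_of
from scipy.spatial.transform import Rotation as R
def rot(q): return R.from_quat([q[1],q[2],q[3],q[0]])
def tool():
    s=robot.state(); T=np.eye(4); T[:3,:3]=rot(s['orientation']).as_matrix(); T[:3,3]=s['eef_pos']; return T
def c2w(p):
    if 'view' in p: return np.linalg.inv(p['view'])
    return p['T']@p['hand_eye']
def shot(n):
    T=tool(); p=camera(n)
    if 'hand_eye' in p: p['T']=T
    return p
def pts(p,mask):
    v,u=np.nonzero(mask&(p['depth']>0)); z=p['depth'][v,u]
    n=cv2.undistortPoints(np.stack([u,v],1).astype(np.float64).reshape(-1,1,2),np.array(p['camera_matrix']),np.array(p['dist_coeffs'])).reshape(-1,2)
    c=np.c_[n*z[:,None],z]; M=c2w(p); return c@M[:3,:3].T+M[:3,3], u, v
def proj(p,P):
    M=np.linalg.inv(c2w(p)); P=np.atleast_2d(P)
    return cv2.projectPoints(P.astype(float),cv2.Rodrigues(M[:3,:3])[0],M[:3,3],np.array(p['camera_matrix']),np.array(p['dist_coeffs']))[0].reshape(-1,2)
def st():
    s=robot.state(); print({k:np.round(s[k],4).tolist() for k in ('clock','joint_pos','eef_pos','orientation','force','torque','finger_gap')})
E
python3 - <<'E'
from h import *
st()
for n in ('scene','side'):
    p=shot(n); cv2.imwrite(f'pics/{n}0.png',p['color']); np.savez(f'{n}0.npz',**{k:v for k,v in p.items()})
    print(n,p.get('view'),p['camera_matrix'])
    for t in ('dry_box','door','lever','loop','keeper_seat','loupe','tweezers'):
        o=outline_of(p,t); 
        for q in o[:2]:
            P,u,v=pts(p,q['mask']); print(t,round(q['conf'],2),q['extent'],np.round(np.median(P,0),3) if len(P) else '', np.round(np.percentile(P,[2,98],axis=0),3).tolist() if len(P) else '')
E
```

```text
total 12
drwxr-xr-x  3 agent agent 4096 Dec  5 20:37 .
drwxr-xr-x 23 root  root  4096 Dec  5 20:37 ..
drwxr-xr-x  2 agent agent 4096 Dec  5 20:37 pics
{'clock': 0.0, 'joint_pos': [1.2243, 0.7071, -0.0276, 1.485, 0.022, 0.9509, -0.0755], 'eef_pos': [0.1725, -0.5483, 0.2448], 'orientation': [0.5703, -0.5699, 0.4186, -0.418], 'force': [-0.581, -0.1942, -0.6504], 'torque': [-0.0481, -0.0176, 0.046], 'finger_gap': 0.9943}
scene [[-0.86501158 -0.50150803 -0.01564188  0.46606535]
 [-0.37834809  0.67242433 -0.63615897  0.31378737]
 [ 0.32955681 -0.5443668  -0.77139944  0.71316855]
 [ 0.          0.          0.          1.        ]] [[452.50157288   0.         254.51244144]
 [  0.         452.50157288 185.42251697]
 [  0.           0.           1.        ]]
dry_box 0.89 [160.4, 162.1, 131.4, 128.4] [0.565 0.054 0.113] [[0.476, -0.066, 0.009], [0.664, 0.136, 0.158]]
dry_box 0.61 [236.4, 186.6, 56.7, 104.6] [0.501 0.024 0.071] [[0.469, -0.073, 0.014], [0.541, 0.108, 0.119]]
door 0.69 [233.2, 183.3, 57.5, 110.5] [0.501 0.022 0.072] [[0.469, -0.073, 0.013], [0.54, 0.109, 0.119]]
lever 0.75 [227.8
[... 1124 characters left out ...]
.063] [[0.467, -0.078, 0.003], [0.559, 0.104, 0.113]]
lever 0.68 [193.6, 158.0, 24.0, 19.9] [0.558 0.025 0.164] [[0.519, 0.006, 0.115], [0.647, 0.038, 0.187]]
loop 0.37 [205.9, 165.3, 7.0, -0.1] [0.522 0.017 0.186] [[0.519, 0.008, 0.184], [0.524, 0.024, 0.187]]
keeper_seat 0.79 [167.4, 198.9, 94.8, 50.1] [0.498 0.016 0.066] [[0.467, -0.077, 0.007], [0.534, 0.103, 0.113]]
keeper_seat 0.64 [147.9, 149.8, 117.6, 95.0] [0.554 0.031 0.11 ] [[0.471, -0.069, 0.009], [0.661, 0.128, 0.154]]
loupe 0.86 [273.0, 230.1, 21.9, 23.0] [ 0.468 -0.114  0.033] [[0.456, -0.143, 0.0], [0.499, -0.097, 0.038]]
tweezers 0.55 [207.3, 165.9, 4.8, 1.9] [0.522 0.015 0.186] [[0.519, 0.008, 0.184], [0.524, 0.022, 0.188]]
```

Run:
```python
from h import *
for n in ('scene','side'):
    im=cv2.imread(f'pics/{n}0.png')
    x,y=(140,130) if n=='scene' else (130,130)
    cv2.imwrite(f'pics/{n}0c.png',cv2.resize(im[y:y+150,x:x+200],None,fx=4,fy=4,interpolation=cv2.INTER_CUBIC))
```

```text
(no output)
```

View pics/scene0.png

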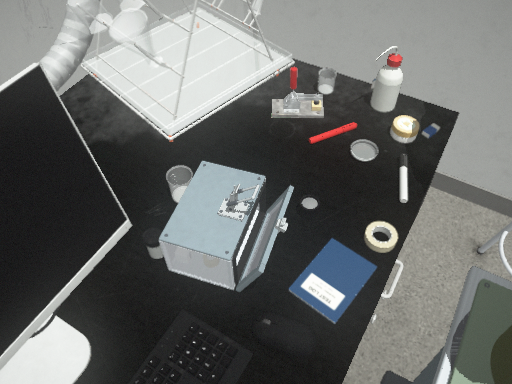

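```bash
true
```

```text
(no output)
```

View pics/side0.png

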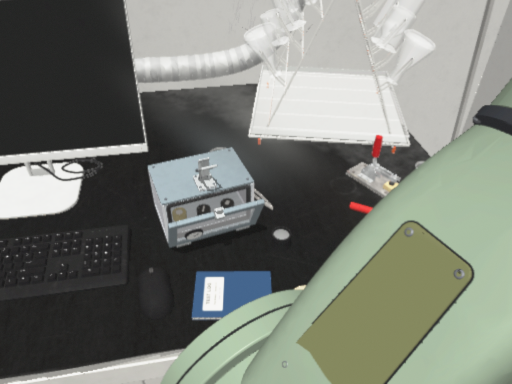

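View crops.

View pics/scene0c.png

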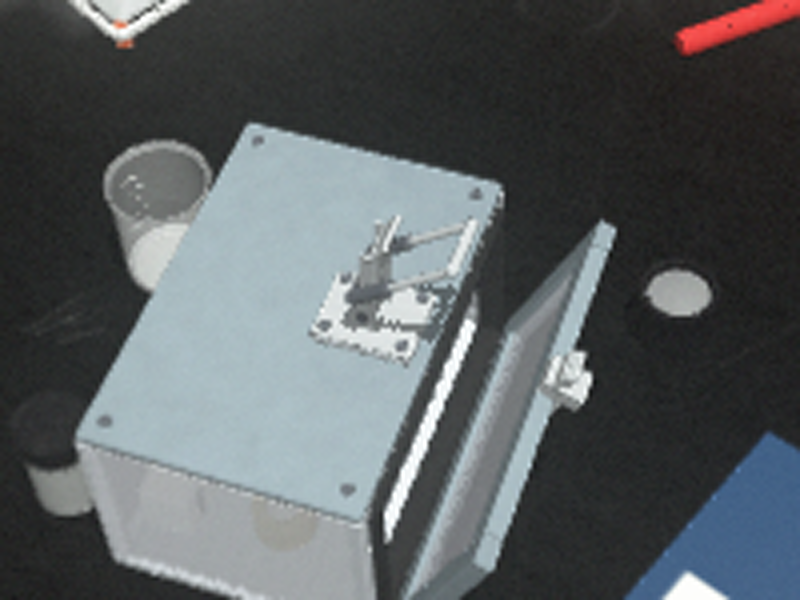

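View pics/side0c.png

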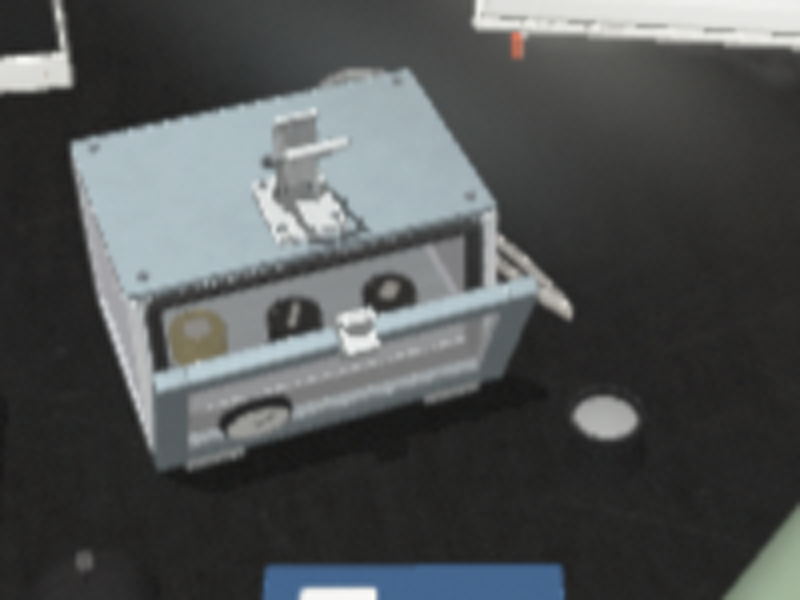

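```bash
cat > fit.py <<'E'
from h import *
for n in ('scene','side'):
    d=dict(np.load(f'{n}0.npz',allow_pickle=True)); 
    m=np.zeros((384,512),bool); m[130:300,130:330]=True
    P,u,v=pts(d,m)
    k=(abs(P[:,2]-0.115)<0.006)&(P[:,0]>0.47)&(P[:,0]<0.72)&(abs(P[:,1]-.03)<.15)
    Q=P[k]; print(n,len(Q),np.median(Q[:,2]))
    # connected largest
    mm=np.zeros((384,512),np.uint8); mm[v[k],u[k]]=1
    mm=cv2.morphologyEx(mm,cv2.MORPH_OPEN,np.ones((3,3)))
    nl,l,s,_=cv2.connectedComponentsWithStats(mm); j=1+np.argmax(s[1:,4]); 
    P,u,v=pts(d,l==j); r=cv2.minAreaRect((P[:,:2]*1000).astype(np.float32)); print(r, s[j])
    print(np.round(cv2.boxPoints(r)))
E
python3 fit.py
```

```text
scene 5931 0.11485823696066655
((599.5502319335938, 32.711212158203125), (132.50364685058594, 193.57269287109375), 11.498737335205078) [ 159  161  107  100 5564]
[[515. 114.]
 [554. -75.]
 [684. -49.]
 [645. 141.]]
side 3548 0.1156487508839838
((597.6138916015625, 32.05968475341797), (135.3490447998047, 190.37579345703125), 11.266473770141602) [ 148  147  106   58 3361]
[[513. 112.]
 [550. -75.]
 [683. -48.]
 [645. 139.]]
```

```bash
cat >> h.py <<'E'
YAW=np.deg2rad(11.4); C=np.array([0.5985,0.0324,0.0])
RB=R.from_euler('z',YAW).as_matrix()
def tob(P): return (np.atleast_2d(P)-C)@RB
def tow(P): return np.atleast_2d(P)@RB.T+C
E
python3 - <<'E'
from h import *
for n in ('scene','side'):
    d=dict(np.load(f'{n}0.npz',allow_pickle=True)); m=np.zeros((384,512),bool); m[130:300,130:330]=True
    P,u,v=pts(d,m); B=tob(P)*1000
    # door
    k=(abs(B[:,1])<100)&(B[:,0]<-70)&(B[:,2]>15)&(B[:,2]<125)
    print(n,k.sum())
    D=B[k]
    for z in range(15,126,10):
        q=D[(D[:,2]>=z)&(D[:,2]<z+10)]
        if len(q): print(z,len(q),np.round(np.percentile(q[:,0],[2,25,50,75,98])),np.round(np.percentile(q[:,1],[1,99])))
    k=(abs(B[:,1])<40)&(B[:,2]>120)&(B[:,0]>-125)&(B[:,0]<60)
    L=B[k]; o=np.argsort(L[:,2])
    print(np.c_[L[o],u[k][o],v[k][o]].round().astype(int).tolist())
E
```

```text
scene 1805
15 212 [-77. -74. -73. -72. -70.] [-82.  96.]
25 130 [-111.  -80.  -79.  -77.  -74.] [-100.   95.]
35 126 [-89. -84. -83. -82. -79.] [-94.  95.]
45 141 [-93. -89. -88. -86. -82.] [-90.  95.]
55 132 [-97. -94. -92. -91. -88.] [-89.  96.]
65 141 [-103.  -98.  -97.  -95.  -93.] [-89.  95.]
75 123 [-108. -102. -101. -100.  -97.] [-91.  95.]
85 52 [-113. -106. -105. -103. -101.] [-92.  95.]
95 393 [-119. -117. -115. -109. -106.] [-91.  95.]
105 292 [-131. -116. -114. -112. -110.] [-90.  92.]
115 63 [-128. -125. -122. -118. -114.] [-8.  9.]
[[-121, -3, 120, 281, 220], [-53, 17, 120, 240, 219], [-15, 18, 120, 219, 214], [-124, 1, 120, 282, 222], [-16, 16, 120, 220, 213], [-12, -8, 120, 223, 202], [-51, 18, 120, 239, 219], [-44, -7, 120, 240, 207], [-45, 6, 120, 238, 213], [-40, 17, 120, 233, 217], [-23, 5, 120, 226, 209], [-42, -18, 120, 241, 202], [-13, -1, 120, 222, 205], [-46, -17, 120, 243, 203], [-17, 4, 120, 223, 208], [-56, -6, 120, 246, 209], [-124, -8, 121, 284, 218], [-24, 18, 121, 224, 215], [-122, 8, 121, 280, 225], [-57, 12, 121, 243, 217], [-54, -6, 121, 245, 209], 
[... 28228 characters left out ...]
], [-80, 8, 186, 205, 168], [-79, -7, 186, 213, 166], [-77, 15, 186, 201, 168], [-77, -8, 186, 213, 165], [-76, 3, 186, 207, 166], [-79, 4, 186, 207, 167], [-79, -13, 186, 216, 165], [-78, -12, 186, 215, 165], [-78, -2, 186, 210, 166], [-78, -10, 186, 214, 165], [-75, -3, 186, 210, 165], [-79, 12, 186, 203, 168], [-79, 13, 187, 202, 168], [-78, 7, 187, 205, 167], [-80, 2, 187, 208, 167], [-76, -12, 187, 215, 164], [-76, -11, 187, 214, 164], [-78, 0, 187, 209, 166], [-78, 2, 187, 208, 166], [-80, 6, 187, 206, 167], [-77, 13, 187, 202, 167], [-78, 11, 187, 203, 167], [-79, 9, 188, 204, 167], [-77, 5, 188, 206, 166], [-78, -6, 188, 212, 165], [-78, -14, 188, 216, 164], [-78, -4, 188, 211, 165]]
```

```bash
cat >> h.py <<'E'
def pose_down(pb, tilt=0.0, flip=False):
    """target: TCP at box-frame pb (m), tool x = +yb (or -yb if flip), tool z down; tilt>0 leans the body toward the robot"""
    x=np.array([0,1.,0]); y=np.array([1.,0,0]); z=np.array([0,0,-1.])
    if flip: x,y=-x,-y
    M=np.stack([x,y,z],1)
    M=R.from_rotvec([0,-tilt,0]).as_matrix()@M
    return tow(pb)[0], RB@M
def delta(pos,M,n=8):
    T=tool(); rv=R.from_matrix(T[:3,:3].T@M).as_rotvec()
    d=T[:3,:3].T@(pos-T[:3,3])*1000
    return d, rv
def plan(pos,M):
    d,rv=delta(pos,M); print('rot first then, in final axes: rv',rv.round(4),'deg',np.rad2deg(np.linalg.norm(rv)).round(2),' d_final',(M.T@(pos-tool()[:3,3])*1000).round(2),' d_now',d.round(2))
E
python3 - <<'E'
from h import *
p=shot('wrist'); print(p['hand_eye'].round(4), p['camera_matrix'].round(1))
T=tool(); print(T.round(3)); print('z ang',np.degrees(np.arccos(-T[2,2])))
for f in (False,True): plan(*pose_down([-.10,0,.30],0,f))
E
```

```text
[[ 1.000e+00  0.000e+00 -1.100e-03 -4.000e-04]
 [ 1.100e-03 -2.680e-01  9.634e-01 -1.283e-01]
 [-3.000e-04 -9.634e-01 -2.680e-01  6.760e-02]
 [ 0.000e+00  0.000e+00  0.000e+00  1.000e+00]] [[336.6   0.  256.4]
 [  0.  336.6 189.2]
 [  0.    0.    1. ]]
[[ 0.3   -0.     0.954  0.173]
 [-0.954  0.     0.3   -0.548]
 [-0.    -1.     0.     0.245]
 [ 0.     0.     0.     1.   ]]
z ang 90.000053206974
rot first then, in final axes: rv [-0.115  -2.1671 -2.1671] deg 175.72  d_final [485.2  432.35 -54.73]  d_now [-436.81  -54.67  481.2 ]
rot first then, in final axes: rv [-1.5692  0.0833  0.083 ] deg 90.16  d_final [-485.2  -432.35  -54.73]  d_now [-436.81  -54.67  481.2 ]
```

```bash
cat >> h.py <<'E'
def pose_down(pb, tilt=0.0):
    """TCP at box-frame pb (m); tool x=-yb, y=fingers down, z=+xb; tilt>0 leans the hand's body toward the robot"""
    c,s=np.cos(tilt),np.sin(tilt)
    M=np.stack([[0,-1.,0],[s,0,-c],[c,0,s]],1)
    return tow(pb)[0], RB@M
E
python3 - <<'E'
from h import *
plan(*pose_down([-.07,0,.26]))
E
```

```text
rot first then, in final axes: rv [ 0.      0.1059 -0.0002] deg 6.07  d_final [-485.2   -14.73  462.35]  d_now [-433.63  -14.67  511.03]
```

```bash
python3 -m creep '[{"wy":0.106,"dx":-15,"dy":-1,"dz":14,"fingers":1},{"dx":-31,"dy":-1,"dz":29.5,"fingers":1},{"dx":-31,"dy":-1,"dz":29.5,"fingers":1},{"dx":-31,"dy":-1,"dz":29.5,"fingers":1},{"dx":-31,"dy":-1,"dz":29.5,"fingers":1},{"dx":-31,"dy":-1,"dz":29.5,"fingers":1},{"dx":-31,"dy":-1,"dz":29.5,"fingers":1},{"dx":-31,"dy":-1,"dz":29.5,"fingers":1}]'; python3 -m creep '[{"dx":-31,"dy":-1,"dz":29.5,"fingers":1},{"dx":-31,"dy":-1,"dz":29.5,"fingers":1},{"dx":-31,"dy":-1,"dz":29.5,"fingers":1},{"dx":-31,"dy":-1,"dz":29.5,"fingers":1},{"dx":-31,"dy":-1,"dz":29.5,"fingers":1},{"dx":-31,"dy":-1,"dz":29.5,"fingers":1},{"dx":-31,"dy":-1,"dz":29.5,"fingers":1},{"dx":-20,"dy":0,"dz":20,"fingers":1}]'
python3 - <<'E'
from h import *
st(); plan(*pose_down([-.07,0,.26]))
E
```

```text
{'clock': 0.85, 'joint_pos': [1.2243, 0.7065, -0.0276, 1.4846, 0.022, 0.9509, -0.0755], 'eef_pos': [0.1726, -0.5485, 0.2453], 'orientation': [0.5701, -0.5701, 0.4183, -0.4182], 'force': [-0.0347, -0.0024, -0.1904], 'torque': [0.035, -0.0208, 0.0135], 'finger_gap': 0.9979}
rot first then, in final axes: rv [ 0.      0.1059 -0.0002] deg 6.07  d_final [-485.2   -14.73  462.35]  d_now [-433.63  -14.67  511.03]$[0]: bad value
$[0]: bad value
```

```bash
python3 -m creep '[{"wx":0,"wy":0.106,"wz":0,"dx":-15,"dy":-1,"dz":14,"fingers":1},{"wx":0,"wy":0,"wz":0,"dx":-31,"dy":-1,"dz":29.5,"fingers":1},{"wx":0,"wy":0,"wz":0,"dx":-31,"dy":-1,"dz":29.5,"fingers":1},{"wx":0,"wy":0,"wz":0,"dx":-31,"dy":-1,"dz":29.5,"fingers":1},{"wx":0,"wy":0,"wz":0,"dx":-31,"dy":-1,"dz":29.5,"fingers":1},{"wx":0,"wy":0,"wz":0,"dx":-31,"dy":-1,"dz":29.5,"fingers":1},{"wx":0,"wy":0,"wz":0,"dx":-31,"dy":-1,"dz":29.5,"fingers":1},{"wx":0,"wy":0,"wz":0,"dx":-31,"dy":-1,"dz":29.5,"fingers":1}]'
python3 - <<'E'
from h import *
st(); plan(*pose_down([-.07,0,.26]))
E
```

```text
clock: 1.65
eef_pos: [0.3417, -0.275, 0.2535]
orientation: [0.547, -0.547, 0.448, -0.448]
force: [1.4, -0.9, 0.4]
finger_gap: 0.997
{'clock': 1.65, 'joint_pos': [0.5729, 0.5019, 0.0515, 1.9399, -0.0386, 0.7004, -0.7245], 'eef_pos': [0.3417, -0.275, 0.2535], 'orientation': [0.5472, -0.5471, 0.4478, -0.4481], 'force': [1.4146, -0.924, 0.445], 'torque': [-0.0127, -0.0749, -0.0228], 'finger_gap': 0.9971}
rot first then, in final axes: rv [-0.0003 -0.0003  0.0002] deg 0.03  d_final [-250.52   -6.53  242.51]  d_now [-250.6    -6.5   242.43]
```

```bash
python3 -m creep '[{"wx":0,"wy":0,"wz":0,"dx":-33,"dy":-1,"dz":32,"fingers":1},{"wx":0,"wy":0,"wz":0,"dx":-33,"dy":-1,"dz":32,"fingers":1},{"wx":0,"wy":0,"wz":0,"dx":-33,"dy":-1,"dz":32,"fingers":1},{"wx":0,"wy":0,"wz":0,"dx":-33,"dy":-1,"dz":32,"fingers":1},{"wx":0,"wy":0,"wz":0,"dx":-33,"dy":-1,"dz":32,"fingers":1},{"wx":0,"wy":0,"wz":0,"dx":-33,"dy":-1,"dz":32,"fingers":1},{"wx":0,"wy":0,"wz":0,"dx":-33,"dy":-1,"dz":32,"fingers":1},{"wx":0,"wy":0,"wz":0,"dx":-20,"dy":0,"dz":19,"fingers":1}]'
python3 - <<'E'
from h import *
st(); plan(*pose_down([-.07,0,.26]))
p=shot('wrist'); np.savez('w1.npz',**p); cv2.imwrite('pics/w1.png',p['color'])
for t in ('lever','loop_bar','keeper_seat','door'):
    for q in outline_of(p,t)[:2]:
        print(t,round(q['conf'],2),q['extent'])
st()
E
```

```text
clock: 2.45
eef_pos: [0.5309, 0.0211, 0.2603]
orientation: [0.548, -0.547, 0.447, -0.447]
force: [-0.6, -1.1, -0.3]
finger_gap: 1.0
{'clock': 2.45, 'joint_pos': [-0.1596, 0.6258, 0.1109, 1.6247, -0.0845, 0.8952, -1.3858], 'eef_pos': [0.5309, 0.0211, 0.2603], 'orientation': [0.5482, -0.5474, 0.4472, -0.447], 'force': [-0.5511, -1.1449, -0.335], 'torque': [-0.0331, -0.0153, 0.0087], 'finger_gap': 1.0001}
rot first then, in final axes: rv [-0.0007  0.0027 -0.0009] deg 0.17  d_final [ 2.25  0.29 -1.44]  d_now [ 2.24  0.29 -1.45]
lever 0.89 [238.4, 131.9, 45.5, 93.4]
loop_bar 0.95 [237.9, 165.1, 46.1, 58.7]
keeper_seat 0.55 [156.2, 177.7, 206.7, 75.1]
door 0.9 [159.4, 175.8, 203.8, 74.7]
{'clock': 2.7, 'joint_pos': [-0.1538, 0.6238, 0.1124, 1.6295, -0.0838, 0.8933, -1.3824], 'eef_pos': [0.5294, 0.0169, 0.2603], 'orientation': [-0.5469, 0.5472, -0.4481, 0.4481], 'force': [-0.3818, -0.8189, 0.3902], 'torque': [-0.0259, 0.0589, 0.0345], 'finger_gap': 1.0038}
```

View pics/w1.png

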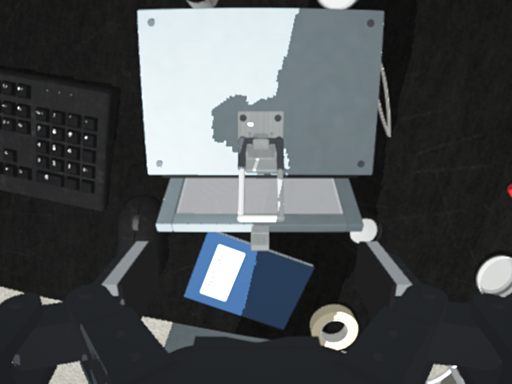

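Run:
```python
from h import *
p=shot('wrist'); np.savez('w2.npz',**p); cv2.imwrite('pics/w2c.png',cv2.resize(p['color'][100:280,130:400],None,fx=2.9,fy=2.9,interpolation=cv2.INTER_CUBIC))
st()
m=np.zeros((384,512),bool); m[0:270,100:420]=True
P,u,v=pts(p,m); B=tob(P)*1000
k=abs(B[:,2]-115)<4
mm=np.zeros((384,512),np.uint8); mm[v[k],u[k]]=1
nl,l,s,_=cv2.connectedComponentsWithStats(cv2.morphologyEx(mm,cv2.MORPH_OPEN,np.ones((3,3)))); j=1+np.argmax(s[1:,4]); 
Q,_,_=pts(p,l==j); print('top z',np.median(Q[:,2]),cv2.minAreaRect((Q[:,:2]*1000).astype(np.float32)))
def stat(n,k): 
    if k.sum(): print(n,k.sum(),'x',np.percentile(B[k,0],[2,25,50,75,98]).round(1),'y',np.percentile(B[k,1],[2,50,98]).round(1),'z',np.percentile(B[k,2],[2,50,98]).round(1))
stat('bar',(abs(B[:,1])<11)&(B[:,2]>175)&(B[:,0]<-65))
stat('wires',(abs(B[:,1])<25)&(abs(B[:,1])>9)&(B[:,2]>155)&(B[:,2]<180)&(B[:,0]<-50))
stat('levertip',(abs(B[:,1])<15)&(B[:,2]>170)&(B[:,0]>-60))
k=(abs(B[:,1])<12)&(B[:,2]>109)&(B[:,0]<-105)&(B[:,0]>-150)
stat('keeper',k)
for z in range(105,130,2): stat(f'k{z}',(abs(B[:,1])<12)&(B[:,2]>=z)&(B[:,2]<z+2)&(B[:,0]<-105)&(B[:,0]>-150))
stat('door edge',(abs(B[:,1])>20)&(abs(B[:,1])<90)&(B[:,2]>98)&(B[:,2]<112)&(B[:,0]<-90)&(B[:,0]>-150))
```

```text
{'clock': 2.75, 'joint_pos': [-0.1534, 0.6235, 0.1124, 1.6296, -0.0838, 0.8933, -1.3824], 'eef_pos': [0.5293, 0.0167, 0.2604], 'orientation': [-0.5468, 0.547, -0.4482, 0.4483], 'force': [0.5142, -0.4103, 0.4239], 'torque': [-0.0801, 0.0258, -0.0655], 'finger_gap': 1.0022}
top z 0.11472905557073054 ((599.1812744140625, 32.595703125), (129.5716552734375, 190.39022827148438), 11.298121452331543)
bar 278 x [-79.2 -77.7 -76.4 -75.2 -74.5] y [-10.8  -0.   10.8] z [183.5 185.6 187. ]
wires 417 x [-69.8 -65.3 -60.3 -55.4 -50.6] y [-14.6  11.2  15. ] z [163.7 172.5 179.6]
levertip 625 x [-59.5 -45.7 -43.2 -40.7 -36.3] y [-12.7  -0.1  13.3] z [170.3 177.7 183.1]
keeper 455 x [-129.8 -125.2 -121.3 -116.  -112.8] y [-7.5  0.4  7.5] z [109.5 117.5 123.7]
k105 73 x [-116.7 -114.3 -112.5 -111.7 -110.8] y [-11.2  -0.5  11.3] z [105.  105.8 106.8]
k107 26 x [-114.3 -113.2 -112.7 -112.4 -111.4] y [-9.4 -0.9  9.8] z [107.1 108.1 108.9]
k109 37 x [-114.4 -113.8 -113.5 -112.8 -112.2] y [-7.6  0.4  7.5] z [109.  110.1 111. ]
k111 28 x [-115.  -114.6 -114.3 -113.9 -113.4] y [-7.5 -0.5  7. ] z [111.2 112.2 112.9]
k113 58 x [-120.3 -119.3 -115.7 -115.  -114.4] y [-7.5 -0.5  7.3] z [113.1 114.5 115. ]
k115 91 x [-121.5 -120.  -118.1 -116.7 -115. ] y [-7.5  1.3  7.4] z [115.1 115.9 116.9]
k117 37 x [-122.6 -121.9 -121.5 -121.  -115.5] y [-7.4 -0.5  7.6] z [117.1 117.7 118.9]
k119 46 x [-126.3 -123.3 -122.5 -122.2 -121. ] y [-7.4  0.4  7.4] z [119.1 120.3 120.9]
k121 125 x [-130.  -127.7 -125.8 -123.9 -122.3] y [-7.4  0.4  8.2] z [121.  122.1 123. ]
k123 33 x [-129.8 -129.4 -128.3 -127.  -125.9] y [-6.8  0.4  7.3] z [123.  123.4 124.3]
door edge 2198 x [-120.4 -116.3 -112.5 -110.4 -108.3] y [-87.4 -20.9  87.1] z [ 98.3 104.3 107.1]
```

View pics/w2c.png

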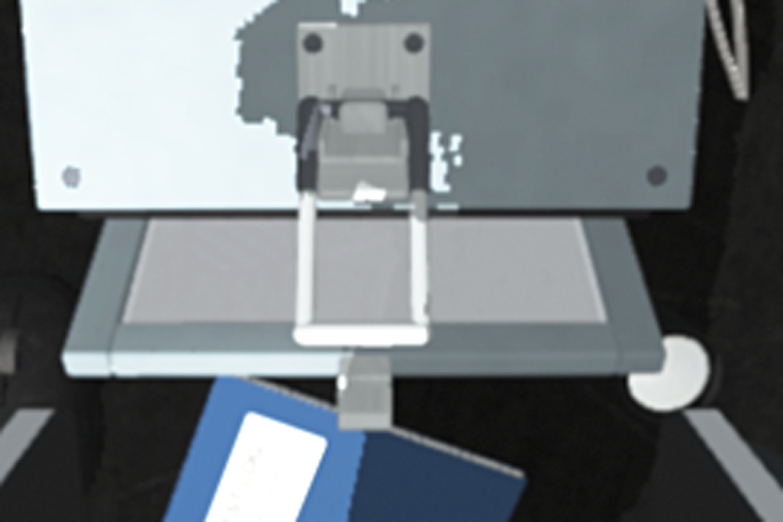

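```bash
sed -i 's/^YAW=.*/YAW=np.deg2rad(11.3); C=np.array([0.5990,0.0326,0.0])/' h.py; python3 -m creep '[{"wx":0,"wy":0,"wz":0,"dx":-20,"dy":0,"dz":-20,"fingers":0},{"wx":0,"wy":0,"wz":0,"dx":-20,"dy":0,"dz":-20,"fingers":0},{"wx":0,"wy":0,"wz":0,"dx":-20,"dy":0,"dz":-20,"fingers":0},{"wx":0,"wy":0,"wz":0,"dx":-20,"dy":0,"dz":-22,"fingers":0},{"wx":0,"wy":0,"wz":0,"dx":0,"dy":35,"dz":0,"fingers":0},{"wx":0,"wy":0,"wz":0,"dx":0,"dy":35,"dz":0,"fingers":0},{"wx":0,"wy":0,"wz":0,"dx":0,"dy":35,"dz":0,"fingers":0},{"wx":0,"wy":0,"wz":0,"dx":0,"dy":25,"dz":0,"fingers":0}]'
python3 - <<'E'
from h import *
p=shot('wrist'); cv2.imwrite('pics/w3.png',p['color']); p=shot('wrist')
st(); print(tob(tool()[:3,3])); plan(*pose_down([-.145,0.08,.102]))
E
```

```text
clock: 3.55
eef_pos: [0.433, 0.0789, 0.1289]
orientation: [-0.547, 0.547, -0.448, 0.448]
force: [0.9, -0.0, 0.9]
finger_gap: 0.003
{'clock': 3.65, 'joint_pos': [-0.2873, 0.7379, 0.0602, 2.0915, -0.1293, 0.3194, -1.4932], 'eef_pos': [0.4324, 0.0788, 0.1286], 'orientation': [-0.5458, 0.5479, -0.4491, 0.4475], 'force': [-0.2006, -1.0768, 0.9273], 'torque': [0.0024, -0.0173, 0.0134], 'finger_gap': 0.0016}
[[-0.15427019  0.07794612  0.1285542 ]]
rot first then, in final axes: rv [0.0038 0.0002 0.0002] deg 0.22  d_final [-2.05 26.55  9.27]  d_now [-2.06 26.52  9.37]
```

View pics/w3.png

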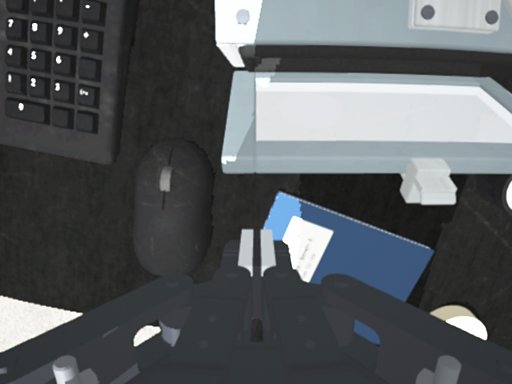

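```bash
python3 -m creep '[{"wx":0,"wy":0,"wz":0,"dx":-2,"dy":14,"dz":0,"fingers":0},{"wx":0,"wy":0,"wz":0,"dx":0,"dy":13,"dz":5,"fingers":0},{"wx":0,"wy":0,"wz":0,"dx":0,"dy":0,"dz":7,"fingers":0},{"wx":0,"wy":0,"wz":0,"dx":0,"dy":0,"dz":5,"fingers":0},{"wx":0,"wy":0,"wz":0,"dx":0,"dy":0,"dz":3,"fingers":0},{"wx":0,"wy":0,"wz":0,"dx":0,"dy":0,"dz":3,"fingers":0},{"wx":0,"wy":0,"wz":0,"dx":0,"dy":0,"dz":3,"fingers":0},{"wx":0,"wy":0,"wz":0,"dx":0,"dy":0,"dz":3,"fingers":0}]'
cat >> h.py <<'E'
def fb():
    s=robot.state(); f=RB.T@np.array(s['force']); print('clock',round(s['clock'],2),'F box',f.round(2),'TCP box mm',(tob(s['eef_pos'])[0]*1000).round(2),'gap',round(s['finger_gap'],3))
E
python3 -c 'from h import *; fb()'
```

```text
clock: 4.45
eef_pos: [0.4615, 0.0875, 0.1036]
orientation: [-0.547, 0.547, -0.448, 0.448]
force: [-3.0, -0.2, 3.1]
finger_gap: -0.001
clock 4.45 F box [-2.96  0.41  3.14] TCP box mm [-124.11   80.78  103.55] gap -0.001
```

```bash
python3 -m creep '[{"wx":0,"wy":0,"wz":0,"dx":0,"dy":0,"dz":3,"fingers":0},{"wx":0,"wy":0,"wz":0,"dx":0,"dy":0,"dz":3,"fingers":0},{"wx":0,"wy":0,"wz":0,"dx":0,"dy":0,"dz":3,"fingers":0},{"wx":0,"wy":0,"wz":0,"dx":0,"dy":0,"dz":3,"fingers":0},{"wx":0,"wy":0,"wz":0,"dx":0,"dy":0,"dz":3,"fingers":0},{"wx":0,"wy":0,"wz":0,"dx":0,"dy":0,"dz":2,"fingers":0},{"wx":0,"wy":0,"wz":0,"dx":0,"dy":0,"dz":2,"fingers":0},{"wx":0,"wy":0,"wz":0,"dx":0,"dy":0,"dz":1,"fingers":0}]'; 
python3 -c 'from h import *; fb()'
```

```text
clock: 5.25
eef_pos: [0.4813, 0.0915, 0.1033]
orientation: [0.547, -0.547, 0.448, -0.448]
force: [-3.3, -0.8, 2.3]
finger_gap: -0.0
clock 5.25 F box [-3.4  -0.15  2.33] TCP box mm [-103.89   80.82  103.32] gap -0.0
```

```bash
python3 -m creep '[{"wx":0,"wy":0,"wz":0,"dx":0,"dy":0,"dz":0.5,"fingers":0},{"wx":0,"wy":0,"wz":0,"dx":0,"dy":0,"dz":0.5,"fingers":0},{"wx":0,"wy":0,"wz":0,"dx":0,"dy":0,"dz":0.5,"fingers":0},{"wx":0,"wy":0,"wz":0,"dx":0,"dy":0,"dz":0.5,"fingers":0},{"wx":0,"wy":0,"wz":0,"dx":0,"dy":0,"dz":0.5,"fingers":0},{"wx":0,"wy":0,"wz":0,"dx":0,"dy":0,"dz":0.4,"fingers":0},{"wx":0,"wy":0,"wz":0,"dx":0,"dy":0,"dz":0.3,"fingers":0},{"wx":0,"wy":0,"wz":0,"dx":0,"dy":0,"dz":0.3,"fingers":0}]'; 
python3 -c 'from h import *; fb()'
```

```text
clock: 6.05
eef_pos: [0.4846, 0.0922, 0.1033]
orientation: [0.547, -0.547, 0.448, -0.448]
force: [-2.1, 0.8, 2.6]
finger_gap: 0.001
clock 6.05 F box [-1.88  1.22  2.59] TCP box mm [-100.55   80.83  103.32] gap 0.001
```

```bash
python3 -m creep '[{"wx":0,"wy":0,"wz":0,"dx":0,"dy":0,"dz":0.4,"fingers":0},{"wx":0,"wy":0,"wz":0,"dx":0,"dy":0,"dz":0.4,"fingers":0},{"wx":0,"wy":0,"wz":0,"dx":0,"dy":0,"dz":0.4,"fingers":0},{"wx":0,"wy":0,"wz":0,"dx":0,"dy":0,"dz":0.3,"fingers":0},{"wx":0,"wy":0,"wz":0,"dx":0,"dy":0,"dz":0.3,"fingers":0},{"wx":0,"wy":0,"wz":0,"dx":0,"dy":0,"dz":0.3,"fingers":0},{"wx":0,"wy":0,"wz":0,"dx":0,"dy":0,"dz":0.2,"fingers":0},{"wx":0,"wy":0,"wz":0,"dx":0,"dy":0,"dz":0.2,"fingers":0}]'
python3 - <<'E'
from h import *
fb()
p=shot('scene'); fb(); cv2.imwrite('pics/s4.png',cv2.resize(p['color'][150:310,150:330],None,fx=4,fy=3.7,interpolation=cv2.INTER_CUBIC))
p=shot('scene');fb()
E
```

```text
clock: 6.85
eef_pos: [0.487, 0.0927, 0.1033]
orientation: [0.547, -0.547, 0.448, -0.448]
force: [-3.0, -1.0, 2.3]
finger_gap: -0.002
clock 6.85 F box [-3.16 -0.44  2.29] TCP box mm [-98.06  80.84 103.33] gap -0.002
clock 6.9 F box [-1.6  -0.67  1.28] TCP box mm [-98.05  80.85 103.32] gap -0.002
clock 6.95 F box [-2.69 -0.02  1.53] TCP box mm [-98.04  80.84 103.33] gap 0.002
```

View pics/s4.png

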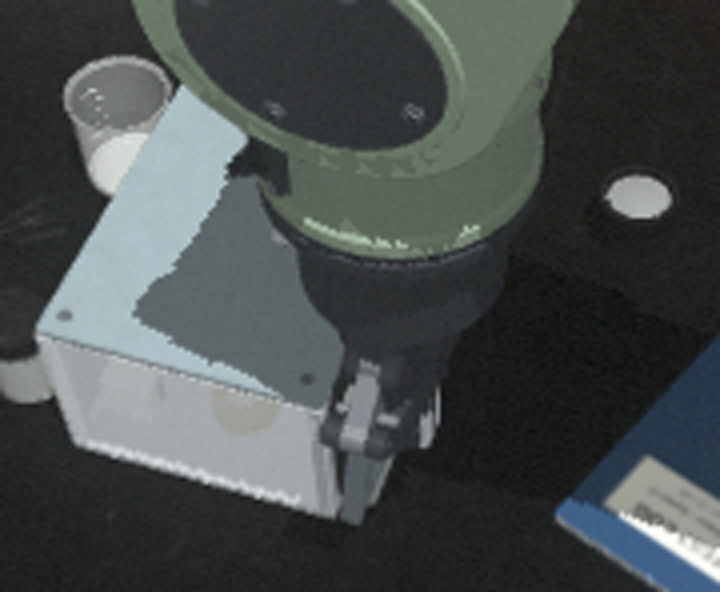

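```bash
for i in 1 ; do python3 -m creep '[{"wx":0,"wy":0,"wz":0,"dx":0,"dy":0,"dz":0.08,"fingers":0},{"wx":0,"wy":0,"wz":0,"dx":0,"dy":0,"dz":0.08,"fingers":0},{"wx":0,"wy":0,"wz":0,"dx":0,"dy":0,"dz":0.08,"fingers":0},{"wx":0,"wy":0,"wz":0,"dx":0,"dy":0,"dz":0.08,"fingers":0},{"wx":0,"wy":0,"wz":0,"dx":0,"dy":0,"dz":0.08,"fingers":0},{"wx":0,"wy":0,"wz":0,"dx":0,"dy":0,"dz":0,"fingers":0},{"wx":0,"wy":0,"wz":0,"dx":0,"dy":0,"dz":0,"fingers":0},{"wx":0,"wy":0,"wz":0,"dx":0,"dy":0,"dz":0,"fingers":0}]' >/dev/null; python3 -c 'from h import *; fb(); shot("side"); fb()'; done
```

```text
clock 7.75 F box [-2.05 -0.41  1.89] TCP box mm [-97.67  80.84 103.33] gap -0.004
clock 7.8 F box [-2.28  0.15  2.01] TCP box mm [-97.66  80.85 103.34] gap -0.002
```

```bash
python3 -m creep '[{"wx":0,"wy":0,"wz":0,"dx":0,"dy":0,"dz":0.1,"fingers":0},{"wx":0,"wy":0,"wz":0,"dx":0,"dy":0,"dz":0.08,"fingers":0},{"wx":0,"wy":0,"wz":0,"dx":0,"dy":0,"dz":0.08,"fingers":0},{"wx":0,"wy":0,"wz":0,"dx":0,"dy":0,"dz":0.08,"fingers":0},{"wx":0,"wy":0,"wz":0,"dx":0,"dy":0,"dz":0.08,"fingers":0},{"wx":0,"wy":0,"wz":0,"dx":0,"dy":0,"dz":0,"fingers":0},{"wx":0,"wy":0,"wz":0,"dx":0,"dy":0,"dz":0,"fingers":0},{"wx":0,"wy":0,"wz":0,"dx":0,"dy":0,"dz":0,"fingers":0}]' >/dev/null; python3 -c 'from h import *; fb(); shot("side"); fb()'
```

```text
clock 8.6 F box [-2.17 -0.8   2.  ] TCP box mm [-97.24  80.82 103.33] gap 0.001
clock 8.65 F box [-2.11 -0.48  1.5 ] TCP box mm [-97.27  80.83 103.31] gap 0.001
```

```bash
python3 -m creep '[{"wx":0,"wy":0,"wz":0,"dx":0,"dy":0,"dz":0.1,"fingers":0},{"wx":0,"wy":0,"wz":0,"dx":0,"dy":0,"dz":0.08,"fingers":0},{"wx":0,"wy":0,"wz":0,"dx":0,"dy":0,"dz":0.08,"fingers":0},{"wx":0,"wy":0,"wz":0,"dx":0,"dy":0,"dz":0.08,"fingers":0},{"wx":0,"wy":0,"wz":0,"dx":0,"dy":0,"dz":0.08,"fingers":0},{"wx":0,"wy":0,"wz":0,"dx":0,"dy":0,"dz":0,"fingers":0},{"wx":0,"wy":0,"wz":0,"dx":0,"dy":0,"dz":0,"fingers":0},{"wx":0,"wy":0,"wz":0,"dx":0,"dy":0,"dz":0,"fingers":0}]' >/dev/null; python3 -c 'from h import *; fb(); shot("side"); fb()'
```

```text
clock 9.45 F box [-2.86  1.3   2.17] TCP box mm [-96.84  80.83 103.32] gap -0.002
clock 9.5 F box [-2.43 -0.41  2.16] TCP box mm [-96.81  80.83 103.33] gap 0.003
```

Run:
```python
from h import *
p=camera('side'); o=outline_of(p,'door'); print([ (round(q['conf'],2),q['extent']) for q in o[:2]])
cv2.imwrite('pics/sd5.png',cv2.resize(p['color'][130:270,130:300],None,fx=4,fy=4,interpolation=cv2.INTER_CUBIC)); fb()
```

```text
[]
clock 9.6 F box [-1.46  0.08  2.13] TCP box mm [-96.82  80.85 103.34] gap 0.003
```

View pics/sd5.png

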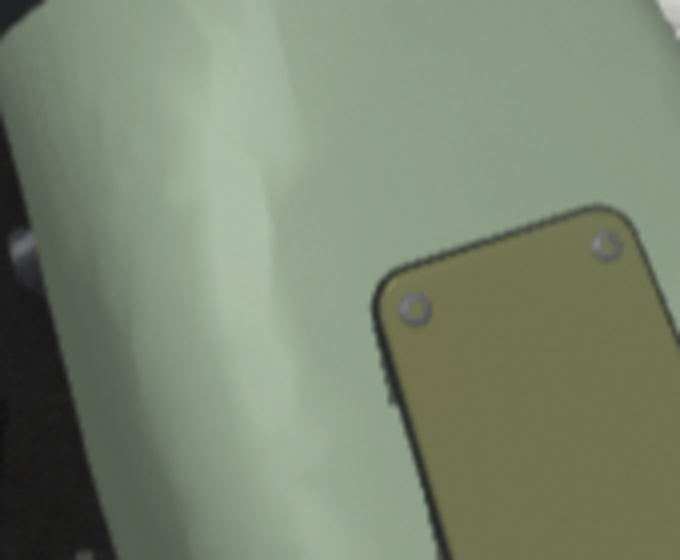

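```bash
python3 -m creep '[{"wx":0,"wy":0,"wz":0,"dx":0,"dy":0,"dz":0.1,"fingers":0},{"wx":0,"wy":0,"wz":0,"dx":0,"dy":0,"dz":0.08,"fingers":0},{"wx":0,"wy":0,"wz":0,"dx":0,"dy":0,"dz":0.08,"fingers":0},{"wx":0,"wy":0,"wz":0,"dx":0,"dy":0,"dz":0.08,"fingers":0},{"wx":0,"wy":0,"wz":0,"dx":0,"dy":0,"dz":0.08,"fingers":0},{"wx":0,"wy":0,"wz":0,"dx":0,"dy":0,"dz":0,"fingers":0},{"wx":0,"wy":0,"wz":0,"dx":0,"dy":0,"dz":0,"fingers":0},{"wx":0,"wy":0,"wz":0,"dx":0,"dy":0,"dz":0,"fingers":0}]' >/dev/null
python3 - <<'E'
from h import *
fb(); p=shot('wrist'); fb(); np.savez('w6.npz',**p)
cv2.imwrite('pics/w6.png',p['color'])
m=np.ones((384,512),bool); P,u,v=pts(p,m); B=tob(P)*1000
for a,b in ((108,113),(113,118)):
  k=(B[:,2]>a)&(B[:,2]<b)&(B[:,0]<-40)&(B[:,0]>-110)&(B[:,1]<60)&(B[:,1]>20)
  h,e=np.histogram(B[k,0],bins=np.arange(-110,-39,2)); print(a,dict(zip(e[:-1].astype(int).tolist(),h.tolist())))
E
```

```text
clock 10.4 F box [-2.75 -0.07  1.42] TCP box mm [-96.44  80.85 103.32] gap 0.0
clock 10.45 F box [-2.22  0.4   1.54] TCP box mm [-96.41  80.83 103.32] gap 0.005
108 {-110: 0, -108: 0, -106: 0, -104: 0, -102: 0, -100: 0, -98: 0, -96: 0, -94: 0, -92: 0, -90: 0, -88: 0, -86: 20, -84: 8, -82: 2, -80: 3, -78: 57, -76: 548, -74: 0, -72: 0, -70: 83, -68: 245, -66: 13, -64: 1, -62: 2, -60: 2, -58: 0, -56: 1, -54: 2, -52: 3, -50: 1, -48: 1, -46: 0, -44: 0, -42: 1}
113 {-110: 0, -108: 0, -106: 0, -104: 0, -102: 0, -100: 0, -98: 0, -96: 0, -94: 0, -92: 0, -90: 0, -88: 0, -86: 171, -84: 456, -82: 463, -80: 488, -78: 566, -76: 156, -74: 0, -72: 0, -70: 0, -68: 0, -66: 226, -64: 545, -62: 562, -60: 565, -58: 577, -56: 592, -54: 586, -52: 598, -50: 610, -48: 605, -46: 628, -44: 632, -42: 628}
```

View pics/w6.png

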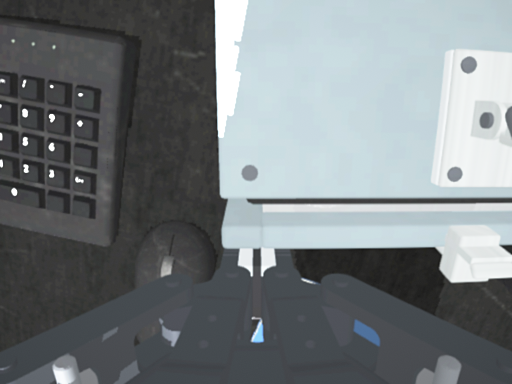

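```bash
python3 -m creep '[{"wx":0,"wy":0,"wz":0,"dx":0,"dy":0,"dz":0.09,"fingers":0},{"wx":0,"wy":0,"wz":0,"dx":0,"dy":0,"dz":0.09,"fingers":0},{"wx":0,"wy":0,"wz":0,"dx":0,"dy":0,"dz":0.09,"fingers":0},{"wx":0,"wy":0,"wz":0,"dx":0,"dy":0,"dz":0.09,"fingers":0},{"wx":0,"wy":0,"wz":0,"dx":0,"dy":0,"dz":0.09,"fingers":0},{"wx":0,"wy":0,"wz":0,"dx":0,"dy":0,"dz":0,"fingers":0},{"wx":0,"wy":0,"wz":0,"dx":0,"dy":0,"dz":0,"fingers":0},{"wx":0,"wy":0,"wz":0,"dx":0,"dy":0,"dz":0,"fingers":0}]' >/dev/null; python3 -c 'from h import *; fb(); shot("side"); fb()'
```

```text
clock 11.25 F box [-2.64  0.08  1.28] TCP box mm [-95.97  80.85 103.32] gap 0.0
clock 11.3 F box [-2.44 -0.29  2.21] TCP box mm [-95.96  80.85 103.33] gap 0.002
```

```bash
python3 -m creep '[{"wx":0,"wy":0,"wz":0,"dx":0,"dy":0,"dz":0.09,"fingers":0},{"wx":0,"wy":0,"wz":0,"dx":0,"dy":0,"dz":0.09,"fingers":0},{"wx":0,"wy":0,"wz":0,"dx":0,"dy":0,"dz":0.09,"fingers":0},{"wx":0,"wy":0,"wz":0,"dx":0,"dy":0,"dz":0.09,"fingers":0},{"wx":0,"wy":0,"wz":0,"dx":0,"dy":0,"dz":0.09,"fingers":0},{"wx":0,"wy":0,"wz":0,"dx":0,"dy":0,"dz":0,"fingers":0},{"wx":0,"wy":0,"wz":0,"dx":0,"dy":0,"dz":0,"fingers":0},{"wx":0,"wy":0,"wz":0,"dx":0,"dy":0,"dz":0,"fingers":0}]' >/dev/null; python3 -c 'from h import *; fb(); shot("side"); fb()'
```

```text
clock 12.1 F box [-2.35  0.41  2.  ] TCP box mm [-95.52  80.85 103.31] gap 0.002
clock 12.15 F box [-1.98 -0.08  2.54] TCP box mm [-95.52  80.86 103.34] gap 0.001
```

```bash
python3 -m creep '[{"wx":0,"wy":0,"wz":0,"dx":0,"dy":0,"dz":0.09,"fingers":0},{"wx":0,"wy":0,"wz":0,"dx":0,"dy":0,"dz":0.09,"fingers":0},{"wx":0,"wy":0,"wz":0,"dx":0,"dy":0,"dz":0.09,"fingers":0},{"wx":0,"wy":0,"wz":0,"dx":0,"dy":0,"dz":0.09,"fingers":0},{"wx":0,"wy":0,"wz":0,"dx":0,"dy":0,"dz":0.09,"fingers":0},{"wx":0,"wy":0,"wz":0,"dx":0,"dy":0,"dz":0,"fingers":0},{"wx":0,"wy":0,"wz":0,"dx":0,"dy":0,"dz":0,"fingers":0},{"wx":0,"wy":0,"wz":0,"dx":0,"dy":0,"dz":0,"fingers":0}]' >/dev/null; python3 -c 'from h import *; fb(); shot("side"); fb()'
```

```text
clock 12.95 F box [-1.82  0.16  1.46] TCP box mm [-95.06  80.83 103.33] gap -0.0
clock 13.0 F box [-2.44  0.82  1.64] TCP box mm [-95.05  80.86 103.32] gap -0.001
```

```bash
python3 -m creep '[{"wx":0,"wy":0,"wz":0,"dx":0,"dy":0,"dz":0.09,"fingers":0},{"wx":0,"wy":0,"wz":0,"dx":0,"dy":0,"dz":0.09,"fingers":0},{"wx":0,"wy":0,"wz":0,"dx":0,"dy":0,"dz":0.09,"fingers":0},{"wx":0,"wy":0,"wz":0,"dx":0,"dy":0,"dz":0.09,"fingers":0},{"wx":0,"wy":0,"wz":0,"dx":0,"dy":0,"dz":0.09,"fingers":0},{"wx":0,"wy":0,"wz":0,"dx":0,"dy":0,"dz":0,"fingers":0},{"wx":0,"wy":0,"wz":0,"dx":0,"dy":0,"dz":0,"fingers":0},{"wx":0,"wy":0,"wz":0,"dx":0,"dy":0,"dz":0,"fingers":0}]' >/dev/null; python3 -c 'from h import *; fb(); shot("side"); fb()'
```

```text
clock 13.8 F box [-1.63 -0.72  1.61] TCP box mm [-94.61  80.84 103.31] gap -0.001
clock 13.85 F box [-1.67  0.01  2.6 ] TCP box mm [-94.65  80.83 103.31] gap 0.003
```

```bash
python3 -m creep '[{"wx":0,"wy":0,"wz":0,"dx":0,"dy":0,"dz":0.09,"fingers":0},{"wx":0,"wy":0,"wz":0,"dx":0,"dy":0,"dz":0.09,"fingers":0},{"wx":0,"wy":0,"wz":0,"dx":0,"dy":0,"dz":0.09,"fingers":0},{"wx":0,"wy":0,"wz":0,"dx":0,"dy":0,"dz":0.09,"fingers":0},{"wx":0,"wy":0,"wz":0,"dx":0,"dy":0,"dz":0.09,"fingers":0},{"wx":0,"wy":0,"wz":0,"dx":0,"dy":0,"dz":0,"fingers":0},{"wx":0,"wy":0,"wz":0,"dx":0,"dy":0,"dz":0,"fingers":0},{"wx":0,"wy":0,"wz":0,"dx":0,"dy":0,"dz":0,"fingers":0}]' >/dev/null; python3 -c 'from h import *; fb(); shot("side"); fb()'
```

```text
clock 14.65 F box [-2.09  0.78  1.35] TCP box mm [-94.16  80.84 103.32] gap -0.003
clock 14.7 F box [-2.11  0.22  1.24] TCP box mm [-94.15  80.84 103.33] gap -0.005
```

```bash
python3 -m creep '[{"wx":0,"wy":0,"wz":0,"dx":0,"dy":0,"dz":0.09,"fingers":0},{"wx":0,"wy":0,"wz":0,"dx":0,"dy":0,"dz":0.09,"fingers":0},{"wx":0,"wy":0,"wz":0,"dx":0,"dy":0,"dz":0.09,"fingers":0},{"wx":0,"wy":0,"wz":0,"dx":0,"dy":0,"dz":0.09,"fingers":0},{"wx":0,"wy":0,"wz":0,"dx":0,"dy":0,"dz":0.09,"fingers":0},{"wx":0,"wy":0,"wz":0,"dx":0,"dy":0,"dz":0,"fingers":0},{"wx":0,"wy":0,"wz":0,"dx":0,"dy":0,"dz":0,"fingers":0},{"wx":0,"wy":0,"wz":0,"dx":0,"dy":0,"dz":0,"fingers":0}]' >/dev/null; python3 -c 'from h import *; fb(); shot("side"); fb()'
```

```text
clock 15.5 F box [-1.6  -0.8   2.22] TCP box mm [-93.73  80.83 103.33] gap 0.004
clock 15.55 F box [-1.8   0.47  1.25] TCP box mm [-93.74  80.87 103.31] gap 0.005
```

```bash
python3 -m creep '[{"wx":0,"wy":0,"wz":0,"dx":0,"dy":0,"dz":0.09,"fingers":0},{"wx":0,"wy":0,"wz":0,"dx":0,"dy":0,"dz":0.09,"fingers":0},{"wx":0,"wy":0,"wz":0,"dx":0,"dy":0,"dz":0.09,"fingers":0},{"wx":0,"wy":0,"wz":0,"dx":0,"dy":0,"dz":0.09,"fingers":0},{"wx":0,"wy":0,"wz":0,"dx":0,"dy":0,"dz":0.09,"fingers":0},{"wx":0,"wy":0,"wz":0,"dx":0,"dy":0,"dz":0,"fingers":0},{"wx":0,"wy":0,"wz":0,"dx":0,"dy":0,"dz":0,"fingers":0},{"wx":0,"wy":0,"wz":0,"dx":0,"dy":0,"dz":0,"fingers":0}]' >/dev/null; python3 -c 'from h import *; fb(); shot("side"); fb()'
```

```text
clock 16.35 F box [-0.85 -0.18  1.24] TCP box mm [-93.26  80.89 103.33] gap -0.001
clock 16.4 F box [-1.2  -0.6   1.78] TCP box mm [-93.26  80.84 103.34] gap -0.004
```

```bash
python3 -m creep '[{"wx":0,"wy":0,"wz":0,"dx":0,"dy":0,"dz":0.09,"fingers":0},{"wx":0,"wy":0,"wz":0,"dx":0,"dy":0,"dz":0.09,"fingers":0},{"wx":0,"wy":0,"wz":0,"dx":0,"dy":0,"dz":0.09,"fingers":0},{"wx":0,"wy":0,"wz":0,"dx":0,"dy":0,"dz":0.09,"fingers":0},{"wx":0,"wy":0,"wz":0,"dx":0,"dy":0,"dz":0.09,"fingers":0},{"wx":0,"wy":0,"wz":0,"dx":0,"dy":0,"dz":0,"fingers":0},{"wx":0,"wy":0,"wz":0,"dx":0,"dy":0,"dz":0,"fingers":0},{"wx":0,"wy":0,"wz":0,"dx":0,"dy":0,"dz":0,"fingers":0}]' >/dev/null; python3 -c 'from h import *; fb(); shot("side"); fb()'
```

```text
clock 17.2 F box [-2.88  0.2   2.03] TCP box mm [-92.83  80.85 103.31] gap 0.001
clock 17.25 F box [-2.78 -0.07  1.54] TCP box mm [-92.78  80.83 103.33] gap 0.001
```

```bash
python3 -m creep '[{"wx":0,"wy":0,"wz":0,"dx":0,"dy":0,"dz":0.08,"fingers":0},{"wx":0,"wy":0,"wz":0,"dx":0,"dy":0,"dz":0.08,"fingers":0},{"wx":0,"wy":0,"wz":0,"dx":0,"dy":0,"dz":0.08,"fingers":0},{"wx":0,"wy":0,"wz":0,"dx":0,"dy":0,"dz":0.06,"fingers":0},{"wx":0,"wy":0,"wz":0,"dx":0,"dy":0,"dz":0.05,"fingers":0},{"wx":0,"wy":0,"wz":0,"dx":0,"dy":0,"dz":0,"fingers":0},{"wx":0,"wy":0,"wz":0,"dx":0,"dy":0,"dz":0,"fingers":0},{"wx":0,"wy":0,"wz":0,"dx":0,"dy":0,"dz":0,"fingers":0}]' >/dev/null; python3 -c 'from h import *; fb(); shot("side"); fb()'
```

```text
clock 18.05 F box [-2.78  0.15  2.56] TCP box mm [-92.47  80.84 103.32] gap 0.0
clock 18.1 F box [-2.57 -0.1   1.75] TCP box mm [-92.5   80.84 103.29] gap -0.0
```

```bash
python3 -m creep '[{"wx":0,"wy":0,"wz":0,"dx":0,"dy":0,"dz":0.09,"fingers":0},{"wx":0,"wy":0,"wz":0,"dx":0,"dy":0,"dz":0.09,"fingers":0},{"wx":0,"wy":0,"wz":0,"dx":0,"dy":0,"dz":0.09,"fingers":0},{"wx":0,"wy":0,"wz":0,"dx":0,"dy":0,"dz":0.09,"fingers":0},{"wx":0,"wy":0,"wz":0,"dx":0,"dy":0,"dz":0.09,"fingers":0},{"wx":0,"wy":0,"wz":0,"dx":0,"dy":0,"dz":0,"fingers":0},{"wx":0,"wy":0,"wz":0,"dx":0,"dy":0,"dz":0,"fingers":0},{"wx":0,"wy":0,"wz":0,"dx":0,"dy":0,"dz":0,"fingers":0}]' >/dev/null; python3 -c 'from h import *; fb(); shot("side"); fb()'
```

```text
clock 18.9 F box [-1.46  0.49  1.87] TCP box mm [-92.01  80.85 103.33] gap 0.004
clock 18.95 F box [-1.85 -0.35  1.76] TCP box mm [-92.02  80.84 103.31] gap 0.001
```

```bash
python3 -m creep '[{"wx":0,"wy":0,"wz":0,"dx":0,"dy":0,"dz":0.09,"fingers":0},{"wx":0,"wy":0,"wz":0,"dx":0,"dy":0,"dz":0.09,"fingers":0},{"wx":0,"wy":0,"wz":0,"dx":0,"dy":0,"dz":0.09,"fingers":0},{"wx":0,"wy":0,"wz":0,"dx":0,"dy":0,"dz":0.09,"fingers":0},{"wx":0,"wy":0,"wz":0,"dx":0,"dy":0,"dz":0.09,"fingers":0},{"wx":0,"wy":0,"wz":0,"dx":0,"dy":0,"dz":0,"fingers":0},{"wx":0,"wy":0,"wz":0,"dx":0,"dy":0,"dz":0,"fingers":0},{"wx":0,"wy":0,"wz":0,"dx":0,"dy":0,"dz":0,"fingers":0}]' >/dev/null; python3 -c 'from h import *; fb(); shot("side"); fb()'
```

```text
clock 19.75 F box [-2.48  0.38  1.85] TCP box mm [-91.55  80.84 103.33] gap 0.002
clock 19.8 F box [-2.24 -0.79  1.25] TCP box mm [-91.57  80.85 103.32] gap 0.002
```

```bash
python3 -m creep '[{"wx":0,"wy":0,"wz":0,"dx":0,"dy":0,"dz":0.09,"fingers":0},{"wx":0,"wy":0,"wz":0,"dx":0,"dy":0,"dz":0.09,"fingers":0},{"wx":0,"wy":0,"wz":0,"dx":0,"dy":0,"dz":0.09,"fingers":0},{"wx":0,"wy":0,"wz":0,"dx":0,"dy":0,"dz":0.09,"fingers":0},{"wx":0,"wy":0,"wz":0,"dx":0,"dy":0,"dz":0.09,"fingers":0},{"wx":0,"wy":0,"wz":0,"dx":0,"dy":0,"dz":0,"fingers":0},{"wx":0,"wy":0,"wz":0,"dx":0,"dy":0,"dz":0,"fingers":0},{"wx":0,"wy":0,"wz":0,"dx":0,"dy":0,"dz":0,"fingers":0}]' >/dev/null; python3 -c 'from h import *; fb(); shot("side"); fb()'
```

```text
clock 20.6 F box [-2.05  0.61  1.55] TCP box mm [-91.12  80.84 103.34] gap -0.002
clock 20.65 F box [-1.96 -0.56  1.89] TCP box mm [-91.1   80.86 103.34] gap 0.007
```

```bash
python3 -m creep '[{"wx":0,"wy":0,"wz":0,"dx":0,"dy":0,"dz":0.09,"fingers":0},{"wx":0,"wy":0,"wz":0,"dx":0,"dy":0,"dz":0.09,"fingers":0},{"wx":0,"wy":0,"wz":0,"dx":0,"dy":0,"dz":0.09,"fingers":0},{"wx":0,"wy":0,"wz":0,"dx":0,"dy":0,"dz":0.09,"fingers":0},{"wx":0,"wy":0,"wz":0,"dx":0,"dy":0,"dz":0.09,"fingers":0},{"wx":0,"wy":0,"wz":0,"dx":0,"dy":0,"dz":0,"fingers":0},{"wx":0,"wy":0,"wz":0,"dx":0,"dy":0,"dz":0,"fingers":0},{"wx":0,"wy":0,"wz":0,"dx":0,"dy":0,"dz":0,"fingers":0}]' >/dev/null; python3 -c 'from h import *; fb(); shot("side"); fb()'
```

```text
clock 21.45 F box [-3.37  0.89  3.14] TCP box mm [-90.75  80.86 103.32] gap -0.001
clock 21.5 F box [-2.74 -0.15  2.38] TCP box mm [-90.71  80.85 103.32] gap -0.0
```

```bash
python3 -m creep '[{"wx":0,"wy":0,"wz":0,"dx":0,"dy":0,"dz":0.06,"fingers":0},{"wx":0,"wy":0,"wz":0,"dx":0,"dy":0,"dz":0.06,"fingers":0},{"wx":0,"wy":0,"wz":0,"dx":0,"dy":0,"dz":0.06,"fingers":0},{"wx":0,"wy":0,"wz":0,"dx":0,"dy":0,"dz":0.04,"fingers":0},{"wx":0,"wy":0,"wz":0,"dx":0,"dy":0,"dz":0,"fingers":0},{"wx":0,"wy":0,"wz":0,"dx":0,"dy":0,"dz":0,"fingers":0},{"wx":0,"wy":0,"wz":0,"dx":0,"dy":0,"dz":0,"fingers":0},{"wx":0,"wy":0,"wz":0,"dx":0,"dy":0,"dz":0,"fingers":0}]' >/dev/null; python3 -c 'from h import *; fb(); shot("side"); fb()'
```

```text
clock 22.3 F box [-5.82 -0.03  3.48] TCP box mm [-90.57  80.85 103.3 ] gap -0.001
clock 22.35 F box [-5.94 -0.26  3.42] TCP box mm [-90.53  80.85 103.31] gap -0.004
```

```bash
python3 -m creep '[{"wx":0,"wy":0,"wz":0,"dx":0,"dy":0,"dz":-10,"fingers":0},{"wx":0,"wy":0,"wz":0,"dx":0,"dy":-30,"dz":-10,"fingers":0},{"wx":0,"wy":0,"wz":0,"dx":0,"dy":-50,"dz":0,"fingers":0.6},{"wx":0,"wy":0,"wz":0,"dx":0,"dy":-50,"dz":0,"fingers":0.6},{"wx":0,"wy":0,"wz":0,"dx":30,"dy":-5,"dz":10,"fingers":0.6},{"wx":0,"wy":0,"wz":0,"dx":30,"dy":0,"dz":15,"fingers":0.6},{"wx":0,"wy":0,"wz":0,"dx":21,"dy":0,"dz":11.5,"fingers":0.6},{"wx":0,"wy":0,"wz":0,"dx":0,"dy":0,"dz":0,"fingers":0.6}]' >/dev/null
python3 - <<'E'
from h import *
fb(); p=shot('wrist'); np.savez('w7.npz',**p); fb()
cv2.imwrite('pics/w7.png',p['color'])
m=np.zeros((384,512),bool); m[:300,100:420]=True; P,u,v=pts(p,m); B=tob(P)*1000
def stat(n,k): 
    if k.sum(): print(n,k.sum(),'x',np.percentile(B[k,0],[2,25,50,75,98]).round(1),'y',np.percentile(B[k,1],[2,50,98]).round(1),'z',np.percentile(B[k,2],[2,50,98]).round(1))
k=abs(B[:,2]-115)<4
mm=np.zeros((384,512),np.uint8); mm[v[k],u[k]]=1
nl,l,s,_=cv2.connectedComponentsWithStats(cv2.morphologyEx(mm,cv2.MORPH_OPEN,np.ones((3,3)))); j=1+np.argmax(s[1:,4]); 
stat('top',(l==j)[v,u])
stat('bar',(abs(B[:,1])<11)&(B[:,2]>175)&(B[:,2]<195)&(B[:,0]<-65)&(B[:,0]>-95))
stat('edge',(abs(B[:,1])>25)&(abs(B[:,1])<80)&(B[:,2]>110)&(B[:,2]<120)&(B[:,0]<-68)&(B[:,0]>-100))
for z in range(113,145,2): stat(f'k{z}',(abs(B[:,1])<12)&(B[:,2]>=z)&(B[:,2]<z+2)&(B[:,0]<-66)&(B[:,0]>-110))
E
```

```text
clock 23.15 F box [-0.31  1.12 -0.57] TCP box mm [-72.59  -3.18 238.3 ] gap 0.602
clock 23.2 F box [-0.22  0.55  0.61] TCP box mm [-73.26  -1.34 238.17] gap 0.602
top 41904 x [-61.2 -24.    7.7  35.5  59.8] y [-90.7   0.1  91. ] z [113.3 114.7 116.2]
bar 305 x [-79.3 -78.  -76.8 -75.8 -75.1] y [-10.5   0.4  10.7] z [183.5 185.6 187.1]
edge 1839 x [-79.6 -76.9 -74.  -71.5 -69.8] y [-77.5  26.2  77.2] z [110.8 114.6 116.1]
k113 93 x [-78.9 -76.3 -73.3 -70.7 -69.9] y [-11.8  -6.3  11.6] z [113.2 114.3 114.9]
k115 36 x [-78.6 -76.3 -73.7 -72.6 -70.4] y [-11.7   8.4  11.5] z [115.  115.3 116.3]
k117 15 x [-70.  -69.8 -69.7 -69.6 -69.5] y [-6.8 -0.1  7.1] z [117.2 118.3 119. ]
k119 16 x [-70.1 -70.  -69.8 -69.5 -69.3] y [-7.5  1.   7.2] z [119.2 120.1 121. ]
k121 14 x [-85.8 -70.  -69.7 -69.6 -69.5] y [-7.1 -0.5  6.8] z [121.1 121.6 122.8]
k123 204 x [-89.6 -87.6 -85.  -72.1 -69.7] y [-7.7 -0.1  7.5] z [123.2 124.3 125. ]
k125 81 x [-88.2 -85.  -73.8 -71.7 -70.1] y [-7.6 -0.2  7.3] z [125.  125.4 126.4]
k127 18 x [-74.2 -74.1 -73.9 -73.9 -73.7] y [-6.6 -1.3  7.7] z [127.1 128.3 128.9]
k129 20 x [-74.4 -74.2 -74.1 -74.  -73.6] y [-7.6  0.9  7.5] z [129.1 130.3 130.9]
k131 60 x [-77.1 -75.9 -75.1 -74.3 -73.7] y [-7.5 -0.6  7.7] z [131.3 132.3 133. ]
k133 82 x [-79.9 -77.4 -76.8 -75.7 -74. ] y [-7.5  0.5  7.7] z [133.  134.  134.9]
k135 80 x [-80.2 -79.4 -78.6 -78.  -76.5] y [-7.4  1.2  7.7] z [135.1 136.  136.9]
k137 4 x [-79.5 -79.1 -78.8 -78.6 -78.1] y [-5.9 -4.2  0.2] z [137.1 137.3 137.5]
```

View pics/w7.png

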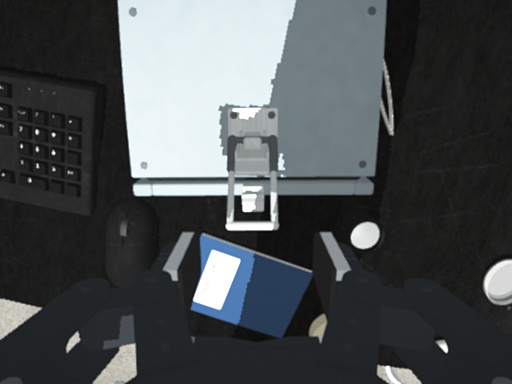

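```bash
python3 -m creep '[{"wx":0,"wy":0,"wz":0,"dx":0,"dy":20,"dz":-1,"fingers":0.6},{"wx":0,"wy":0,"wz":0,"dx":0,"dy":16,"dz":0,"fingers":0.6},{"wx":0,"wy":0,"wz":0,"dx":0,"dy":10,"dz":0,"fingers":0.6},{"wx":0,"wy":0,"wz":0,"dx":0,"dy":0,"dz":0,"fingers":0.6},{"wx":0,"wy":0,"wz":0,"dx":0,"dy":0,"dz":0,"fingers":0.2},{"wx":0,"wy":0,"wz":0,"dx":0,"dy":0,"dz":0,"fingers":0},{"wx":0,"wy":0,"wz":0,"dx":0,"dy":0,"dz":0,"fingers":0},{"wx":0,"wy":0,"wz":0,"dx":0,"dy":0,"dz":0,"fingers":0}]' >/dev/null
python3 - <<'E'
from h import *
fb(); p=shot('wrist'); np.savez('w8.npz',**p); fb()
cv2.imwrite('pics/w8.png',cv2.resize(p['color'][80:384,106:406],None,fx=2.6,fy=1.95,interpolation=cv2.INTER_CUBIC))
m=np.zeros((384,512),bool); m[:384,100:420]=True; P,u,v=pts(p,m); B=tob(P)*1000
k=(abs(B[:,1])<11)&(B[:,2]>175)&(B[:,2]<195)&(B[:,0]<-65)&(B[:,0]>-95)
print(k.sum(),np.percentile(B[k],[5,50,95],axis=0).round(1).tolist() if k.sum() else '', np.median(v[k]),np.median(u[k]))
E
```

```text
clock 24.0 F box [-1.66 -1.34  1.85] TCP box mm [-74.85  -0.24 192.7 ] gap 0.305
clock 24.05 F box [-1.95 -1.51  2.84] TCP box mm [-74.88  -0.28 192.6 ] gap 0.307
494 [[-79.1, -9.9, 182.7], [-76.8, -0.0, 184.6], [-75.5, 9.9, 185.7]] 257.0 257.0
```

View pics/w8.png

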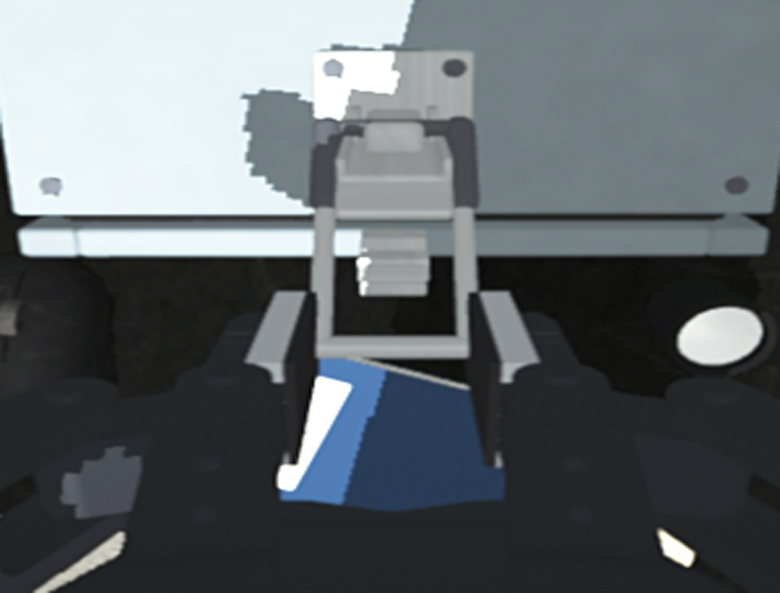

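```bash
cat > path.py <<'E'
from h import *
off=np.array([9.0,-2.4]) # bar in tool y,z (mm)
def tcp(bar,t):
    c,s=np.cos(t),np.sin(t); y=np.array([s,-c]); z=np.array([c,s]); return np.array(bar)-off[0]*y-off[1]*z
def rows(b0,t0,way,n):
    # way: list of (bar,t)
    seq=[(np.array(b0,float),t0)]
    L=[(np.array(b0,float),t0)]+[(np.array(b,float),t) for b,t in way]
    for (a,ta),(b,tb),k in zip(L[:-1],L[1:],n):
        for i in range(1,k+1): seq.append((a+(b-a)*i/k,ta+(tb-ta)*i/k))
    for (a,ta),(b,tb) in zip(seq[:-1],seq[1:]):
        d=tcp(b,tb)-tcp(a,ta); c,s=np.cos(ta),np.sin(ta)
        print('wx %.3f dy %.2f dz %.2f'%(tb-ta,d@[s,-c],d@[c,s]), b.round(1))
print('check tcp0',tcp((-77.3,183.5),0))
rows((-77.3,183.5),0,[((-86.5,158),.15),((-86.5,145),.2)],[5,3])
print()
rows((-86.5,145),.2,[((-86.5,128.5),.35)],[6])
print()
rows((-86.5,128.5),.35,[((-78.5,128.5),.35)],[8])
E
python3 path.py
```

```text
check tcp0 [-74.9 192.5]
wx 0.030 dy 5.03 dz -2.11 [-79.1 178.4]
wx 0.030 dy 4.97 dz -2.26 [-81.  173.3]
wx 0.030 dy 4.91 dz -2.41 [-82.8 168.2]
wx 0.030 dy 4.85 dz -2.56 [-84.7 163.1]
wx 0.030 dy 4.78 dz -2.71 [-86.5 158. ]
wx 0.017 dy 4.25 dz -0.80 [-86.5 153.7]
wx 0.017 dy 4.23 dz -0.87 [-86.5 149.3]
wx 0.017 dy 4.22 dz -0.94 [-86.5 145. ]

wx 0.025 dy 2.64 dz -0.77 [-86.5 142.2]
wx 0.025 dy 2.62 dz -0.84 [-86.5 139.5]
wx 0.025 dy 2.61 dz -0.91 [-86.5 136.8]
wx 0.025 dy 2.59 dz -0.97 [-86.5 134. ]
wx 0.025 dy 2.57 dz -1.04 [-86.5 131.2]
wx 0.025 dy 2.55 dz -1.10 [-86.5 128.5]

wx 0.000 dy 0.34 dz 0.94 [-85.5 128.5]
wx 0.000 dy 0.34 dz 0.94 [-84.5 128.5]
wx 0.000 dy 0.34 dz 0.94 [-83.5 128.5]
wx 0.000 dy 0.34 dz 0.94 [-82.5 128.5]
wx 0.000 dy 0.34 dz 0.94 [-81.5 128.5]
wx 0.000 dy 0.34 dz 0.94 [-80.5 128.5]
wx 0.000 dy 0.34 dz 0.94 [-79.5 128.5]
wx 0.000 dy 0.34 dz 0.94 [-78.5 128.5]
```

```bash
python3 -m creep '[{"wx":0.03,"wy":0,"wz":0,"dx":0,"dy":5,"dz":-2.1,"fingers":0},{"wx":0.03,"wy":0,"wz":0,"dx":0,"dy":5,"dz":-2.3,"fingers":0},{"wx":0.03,"wy":0,"wz":0,"dx":0,"dy":4.9,"dz":-2.4,"fingers":0},{"wx":0.03,"wy":0,"wz":0,"dx":0,"dy":4.9,"dz":-2.5,"fingers":0},{"wx":0.03,"wy":0,"wz":0,"dx":0,"dy":4.8,"dz":-2.7,"fingers":0},{"wx":0.017,"wy":0,"wz":0,"dx":0,"dy":4.2,"dz":-0.8,"fingers":0},{"wx":0.017,"wy":0,"wz":0,"dx":0,"dy":4.2,"dz":-0.9,"fingers":0},{"wx":0.017,"wy":0,"wz":0,"dx":0,"dy":4.2,"dz":-0.9,"fingers":0}]' >/dev/null
cat > look.py <<'E'
from h import *
import sys
fb(); p=shot('wrist'); np.savez(sys.argv[1]+'.npz',**p); fb()
M=RB.T@tool()[:3,:3]; t=np.arctan2(M[0,1],-M[2,1]); print('tilt',t.round(3))
cv2.imwrite(f'pics/{sys.argv[1]}.png',cv2.resize(p['color'][80:384,106:406],None,fx=2.6,fy=1.95,interpolation=cv2.INTER_CUBIC))
T=tool(); P,u,v=pts(p,np.ones((384,512),bool)); Q=(P-T[:3,3])@T[:3,:3]*1000
k=(abs(Q[:,0])<11)&(Q[:,1]>0)&(Q[:,1]<18)&(abs(Q[:,2])<13)
B=tob(P)*1000
print('bar? n',k.sum(),'tool',np.percentile(Q[k],[5,50,95],axis=0).round(1).tolist(),'box med',np.median(B[k],0).round(1)) if k.sum() else print('none')
k=(abs(B[:,1])<9)&(B[:,0]>-60)&(B[:,0]<20)&(B[:,2]>150)
if k.sum(): print('lever pts',np.percentile(B[k],[5,50,95],axis=0).round(1).tolist())
E
python3 look.py w9
```

```text
clock 24.85 F box [-1.02 -1.15  2.13] TCP box mm [-85.72  -0.18 154.17] gap 0.3
clock 24.9 F box [ 2.05 -0.54  1.44] TCP box mm [-85.96  -0.23 153.69] gap 0.302
tilt 0.203
bar? n 506 tool [[-9.9, 10.1, -2.4], [-0.3, 11.4, 0.1], [9.7, 14.4, 2.1]] box med [-8.360e+01  1.000e-01  1.424e+02]
lever pts [[-34.5, -8.2, 152.5], [-29.9, 0.1, 169.2], [-25.1, 8.3, 183.9]]
```

View pics/w9.png

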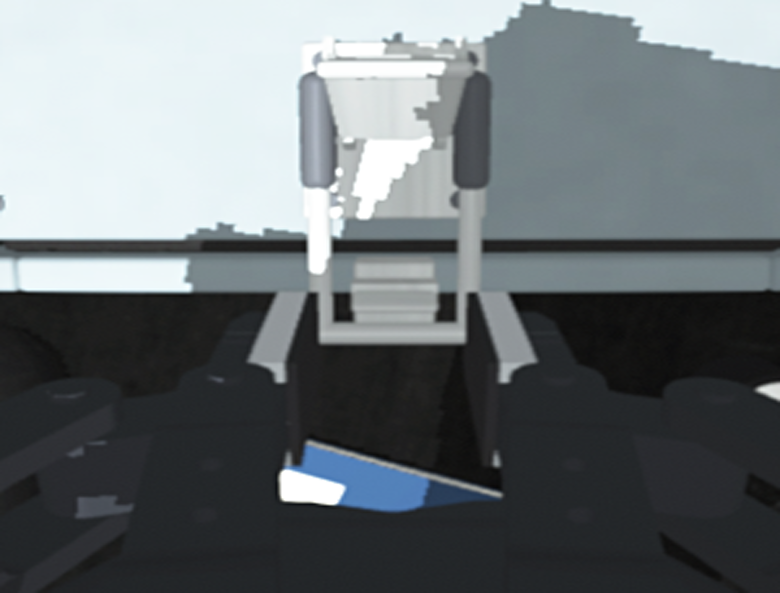

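```bash
python3 -m creep '[{"wx":0,"wy":0,"wz":0,"dx":0,"dy":0,"dz":0,"fingers":0.45},{"wx":0,"wy":0,"wz":0,"dx":0,"dy":0,"dz":0,"fingers":0.45},{"wx":0,"wy":0,"wz":0,"dx":0,"dy":2,"dz":0,"fingers":0.45},{"wx":0,"wy":0,"wz":0,"dx":0,"dy":2.5,"dz":0,"fingers":0.45},{"wx":0,"wy":0,"wz":0,"dx":0,"dy":0,"dz":0,"fingers":0.2},{"wx":0,"wy":0,"wz":0,"dx":0,"dy":0,"dz":0,"fingers":0},{"wx":0,"wy":0,"wz":0,"dx":0,"dy":0,"dz":0,"fingers":0},{"wx":0,"wy":0,"wz":0,"dx":0,"dy":0,"dz":0,"fingers":0}]' >/dev/null; python3 look.py w10
```

```text
clock 25.7 F box [-1.38 -1.37 -0.14] TCP box mm [-84.96  -0.24 149.78] gap 0.31
clock 25.75 F box [-0.2  -2.11 -0.48] TCP box mm [-85.    -0.29 149.77] gap 0.313
tilt 0.201
bar? n 873 tool [[-8.9, 7.7, -2.4], [0.2, 10.0, 0.9], [9.9, 17.5, 5.7]] box med [-82.2  -0.4 140.2]
lever pts [[-34.5, -8.3, 152.4], [-29.9, 0.1, 169.3], [-25.1, 8.2, 184.0]]
```

View pics/w10.png

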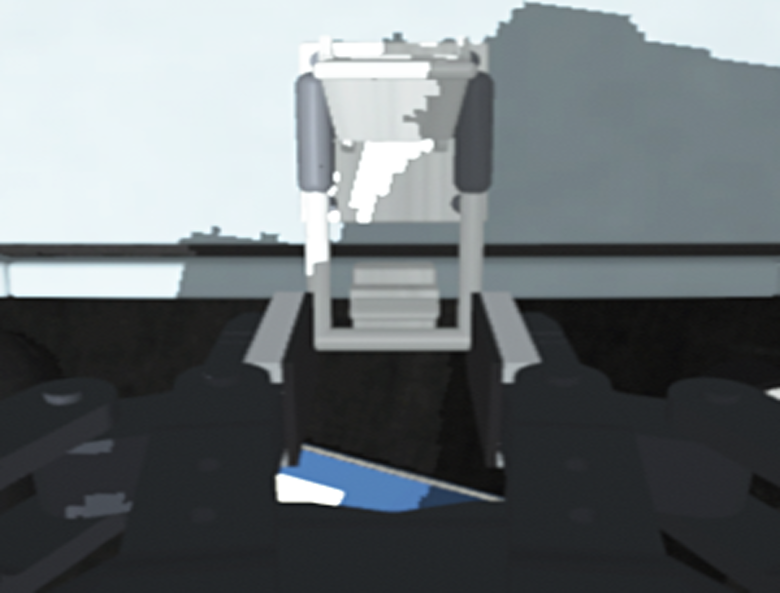

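```bash
cat > bar.py <<'E'
from h import *
import sys
p=dict(np.load(sys.argv[1]+'.npz')); r0,r1=int(sys.argv[2]),int(sys.argv[3])
T=p['T']
for r in range(r0,r1):
    m=np.zeros((384,512),bool); m[r,240:272]=True
    P,u,v=pts(p,m); B=np.median(tob(P)*1000,0); Q=np.median((P-T[:3,3])@T[:3,:3]*1000,0); print(r,B.round(1),Q.round(1))
E
python3 bar.py w9 240 262; echo; python3 bar.py w10 242 264
```

```text
240 [-80.5   0.8 135.6] [-1.  19.2  1.4]
241 [-83.5   0.8 124.6] [-1.  29.4 -3.7]
242 [-84.    0.8 124.5] [-1.  29.5 -4.3]
243 [-84.6   0.8 124.1] [-1.  29.7 -5. ]
244 [-85.1   0.8 124.3] [-1.  29.4 -5.4]
245 [-85.6   0.8 124.5] [-1.  29.1 -5.8]
246 [-82.    0.8 141.3] [-0.9 13.4  1. ]
247 [-82.4   0.8 141.8] [-0.9 12.8  0.8]
248 [-82.7   0.8 142.5] [-0.9 12.   0.6]
249 [-83.1   0.8 142.7] [-0.9 11.8  0.3]
250 [-83.5   0.8 142.8] [-0.9 11.5 -0.1]
251 [-84.    0.8 142.9] [-0.9 11.4 -0.6]
252 [-84.5   0.8 142.8] [-0.9 11.4 -1. ]
253 [-84.9   0.8 143. ] [-0.9 11.1 -1.4]
254 [-85.4   0.8 142.9] [-0.9 11.1 -1.9]
255 [-86.1   0.8 141.9] [-0.9 11.9 -2.8]
256 [-1.252e+02  1.300e+00 -1.000e-01] [ -1.5 143.2 -69.7]
257 [-126.2    1.3   -0.3] [ -1.5 143.2 -70.7]
258 [-127.1    1.3   -0.2] [ -1.5 143.  -71.5]
259 [-128.1    1.3   -0.5] [ -1.5 143.  -72.5]
260 [-128.9    1.7   -0.2] [ -1.9 142.6 -73.3]
261 [-129.8    1.3   -0.2] [ -1.5 142.3 -74.2]

242 [-79.6   0.9 136.1] [-1.2 14.5  2.5]
243 [-80.1   0.7 135.9] [-0.9 14.5  2. ]
244 [-83.4   0.7 124.2] [-1.  25.3 -3.5]
245 [-83.8   0.7 124.4] [-1.  25.1 -4. ]
246 [-84.4   0.7 124.2] [-1.  25.2 -4.5]
247 [-84.8   0.7 124.4] [-1.  24.9 -5. ]
248 [-85.2   0.7 124.8] [-1.  24.4 -5.3]
249 [-82.    0.5 139.6] [-0.7 10.6  0.8]
250 [-82.2   0.7 140.7] [-0.9  9.5  0.9]
251 [-82.6   0.7 140.9] [-0.9  9.2  0.5]
252 [-82.9   0.5 141.4] [-0.7  8.6  0.3]
253 [-83.4   0.7 141.5] [-0.9  8.5 -0.1]
254 [-83.8   0.7 141.7] [-0.9  8.2 -0.5]
255 [-84.2   0.7 141.6] [-0.9  8.1 -0.9]
256 [-84.8   0.7 141.3] [-0.9  8.3 -1.5]
257 [-85.3   0.7 141.2] [-0.9  8.3 -2. ]
258 [-85.9   0.7 140.6] [-0.9  8.8 -2.8]
259 [-126.2    1.6   -0.2] [ -1.9 138.7 -70.3]
260 [-127.1    1.2   -0.2] [ -1.5 138.5 -71.2]
261 [-128.     1.2   -0.2] [ -1.5 138.4 -72.1]
262 [-128.9    1.2   -0.2] [ -1.5 138.2 -73. ]
263 [-129.9    1.2   -0.4] [ -1.5 138.2 -74. ]
```

Run:
```python
import path
from path import *
path.off=np.array([10.6,-1.0])
print('---')
rows((-84,139.1),.2,[((-85.5,136),.22),((-85.5,128),.3)],[2,5])
```

```text
check tcp0 [-74.9 192.5]
wx 0.030 dy 5.03 dz -2.11 [-79.1 178.4]
wx 0.030 dy 4.97 dz -2.26 [-81.  173.3]
wx 0.030 dy 4.91 dz -2.41 [-82.8 168.2]
wx 0.030 dy 4.85 dz -2.56 [-84.7 163.1]
wx 0.030 dy 4.78 dz -2.71 [-86.5 158. ]
wx 0.017 dy 4.25 dz -0.80 [-86.5 153.7]
wx 0.017 dy 4.23 dz -0.87 [-86.5 149.3]
wx 0.017 dy 4.22 dz -0.94 [-86.5 145. ]

wx 0.025 dy 2.64 dz -0.77 [-86.5 142.2]
wx 0.025 dy 2.62 dz -0.84 [-86.5 139.5]
wx 0.025 dy 2.61 dz -0.91 [-86.5 136.8]
wx 0.025 dy 2.59 dz -0.97 [-86.5 134. ]
wx 0.025 dy 2.57 dz -1.04 [-86.5 131.2]
wx 0.025 dy 2.55 dz -1.10 [-86.5 128.5]

wx 0.000 dy 0.34 dz 0.94 [-85.5 128.5]
wx 0.000 dy 0.34 dz 0.94 [-84.5 128.5]
wx 0.000 dy 0.34 dz 0.94 [-83.5 128.5]
wx 0.000 dy 0.34 dz 0.94 [-82.5 128.5]
wx 0.000 dy 0.34 dz 0.94 [-81.5 128.5]
wx 0.000 dy 0.34 dz 0.94 [-80.5 128.5]
wx 0.000 dy 0.34 dz 0.94 [-79.5 128.5]
wx 0.000 dy 0.34 dz 0.94 [-78.5 128.5]
---
wx 0.010 dy 1.36 dz -1.15 [-84.8 137.6]
wx 0.010 dy 1.35 dz -1.16 [-85.5 136. ]
wx 0.016 dy 1.55 dz -0.52 [-85.5 134.4]
wx 0.016 dy 1.54 dz -0.54 [-85.5 132.8]
wx 0.016 dy 1.53 dz -0.57 [-85.5 131.2]
wx 0.016 dy 1.53 dz -0.59 [-85.5 129.6]
wx 0.016 dy 1.52 dz -0.62 [-85.5 128. ]
```

```bash
python3 -m creep '[{"wx":0.01,"wy":0,"wz":0,"dx":0,"dy":1.4,"dz":-1.3,"fingers":0},{"wx":0.01,"wy":0,"wz":0,"dx":0,"dy":1.4,"dz":-1.3,"fingers":0},{"wx":0.016,"wy":0,"wz":0,"dx":0,"dy":1.5,"dz":-0.6,"fingers":0},{"wx":0.016,"wy":0,"wz":0,"dx":0,"dy":1.5,"dz":-0.6,"fingers":0},{"wx":0.016,"wy":0,"wz":0,"dx":0,"dy":1.5,"dz":-0.6,"fingers":0},{"wx":0.016,"wy":0,"wz":0,"dx":0,"dy":1.5,"dz":-0.6,"fingers":0},{"wx":0.016,"wy":0,"wz":0,"dx":0,"dy":1.5,"dz":-0.6,"fingers":0},{"wx":0,"wy":0,"wz":0,"dx":0,"dy":0,"dz":0,"fingers":0}]' >/dev/null; python3 look.py w11;  python3 bar.py w11 238 262
```

```text
clock 26.55 F box [-1.74  1.77  2.59] TCP box mm [-85.62  -0.59 141.49] gap 0.309
clock 26.6 F box [-1.44  0.88  2.01] TCP box mm [-85.51  -0.57 141.5 ] gap 0.312
tilt 0.295
bar? n 1285 tool [[-8.3, 6.8, -7.7], [-0.2, 9.3, 1.0], [9.1, 16.2, 8.0]] box med [-81.7  -0.3 133.1]
lever pts [[-36.5, -8.3, 152.4], [-34.0, 0.1, 169.7], [-28.8, 8.3, 184.3]]
238 [-76.5   0.4 133.9] [-0.9  9.9  6.5]
239 [-7.690e+01  1.000e-01  1.342e+02] [-0.7  9.5  6.2]
240 [-77.3   0.4 134.7] [-0.9  8.9  6. ]
241 [-77.7   0.4 135. ] [-0.9  8.5  5.7]
242 [-78.1   0.4 135.3] [-0.9  8.1  5.4]
243 [-78.5   0.3 135.8] [-0.9  7.5  5.2]
244 [-78.9   0.4 136. ] [-0.9  7.3  4.8]
245 [-79.3   0.3 136.3] [-0.9  6.8  4.6]
246 [-79.8   0.3 136. ] [-0.9  7.   4. ]
247 [-80.3   0.3 135.7] [-0.9  7.1  3.4]
248 [-82.4   0.4 124.4] [-1.  17.3 -1.9]
249 [-81.7   0.4 132.1] [-0.9 10.1  1. ]
250 [-82.1   0.4 132.3] [-0.9  9.8  0.7]
251 [-82.5   0.4 132.9] [-0.9  9.2  0.5]
252 [-82.9   0.4 132.9] [-0.9  9.   0.1]
253 [-83.3   0.4 133.3] [-0.9  8.5 -0.2]
254 [-83.7   0.4 133.5] [-0.9  8.2 -0.5]
255 [-84.2   0.3 133.4] [-0.9  8.2 -1. ]
256 [-84.7   0.3 133.3] [-0.9  8.1 -1.5]
257 [-85.2   0.4 132.7] [-0.9  8.5 -2.1]
258 [-85.8   0.4 132. ] [-0.9  9.  -2.9]
259 [-87.6   0.4 124.3] [-1.  15.9 -6.9]
260 [-88.1   0.4 124.6] [-1.  15.4 -7.2]
261 [-88.6   0.4 124.3] [-1.  15.6 -7.9]
```

View pics/w11.png

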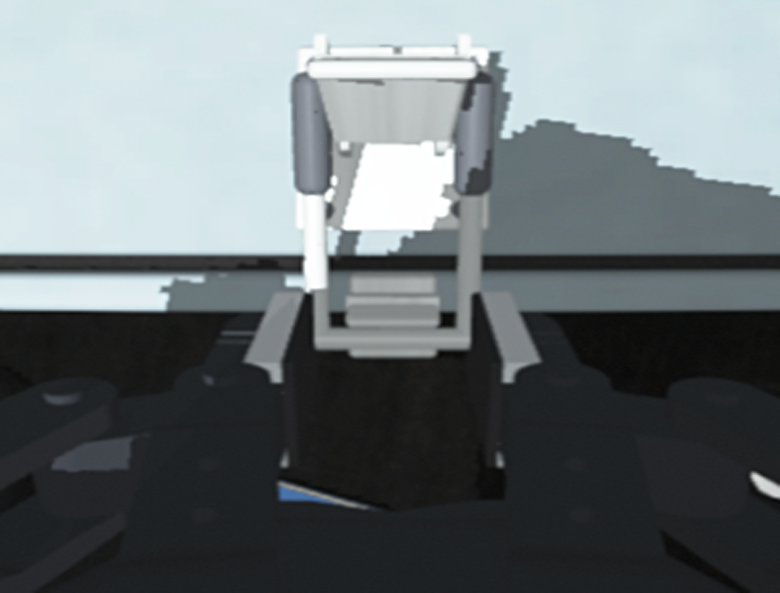

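Run:
```python
from h import *
st(); fb(); print(np.round(robot.state()['joint_efforts'],2), np.round(robot.state()['qvel'],3))
```

```text
{'clock': 26.6, 'joint_pos': [-0.0363, 0.7276, -0.057, 2.1207, -0.1524, 0.0014, -1.2925], 'eef_pos': [0.5153, 0.0153, 0.1415], 'orientation': [0.6221, -0.4605, 0.3775, -0.5083], 'force': [-1.5798, 0.5787, 2.0116], 'torque': [0.1499, 0.387, 0.2155], 'finger_gap': 0.3118}
clock 26.6 F box [-1.44  0.88  2.01] TCP box mm [-85.51  -0.57 141.5 ] gap 0.312
[  1.13 -74.92   1.21 -10.    -0.3   -1.57   0.12] [-0.006  0.     0.004 -0.004  0.008  0.002 -0.006]
```

```bash
sed -i '/^print/,$d' path.py
python3 - <<'E'
import path
from path import *
path.off=np.array([10.6,-1.0])
rows((-83.9,131),.295,[((-84.8,130.5),.14)],[8])
E
```

```text
wx -0.019 dy 0.05 dz 0.08 [-84.  130.9]
wx -0.019 dy 0.05 dz 0.08 [-84.1 130.9]
wx -0.019 dy 0.05 dz 0.08 [-84.2 130.8]
wx -0.019 dy 0.06 dz 0.08 [-84.4 130.8]
wx -0.019 dy 0.06 dz 0.08 [-84.5 130.7]
wx -0.019 dy 0.06 dz 0.08 [-84.6 130.6]
wx -0.019 dy 0.06 dz 0.08 [-84.7 130.6]
wx -0.019 dy 0.07 dz 0.08 [-84.8 130.5]
```

```bash
python3 -m creep '[{"wx":-0.02,"wy":0,"wz":0,"dx":0,"dy":0,"dz":0.1,"fingers":0},{"wx":-0.02,"wy":0,"wz":0,"dx":0,"dy":0,"dz":0.1,"fingers":0},{"wx":-0.02,"wy":0,"wz":0,"dx":0,"dy":0,"dz":0.1,"fingers":0},{"wx":-0.02,"wy":0,"wz":0,"dx":0,"dy":0,"dz":0.1,"fingers":0},{"wx":-0.02,"wy":0,"wz":0,"dx":0,"dy":0,"dz":0.1,"fingers":0},{"wx":-0.02,"wy":0,"wz":0,"dx":0,"dy":0,"dz":0.1,"fingers":0},{"wx":-0.02,"wy":0,"wz":0,"dx":0,"dy":0,"dz":0.1,"fingers":0},{"wx":-0.02,"wy":0,"wz":0,"dx":0,"dy":0,"dz":0,"fingers":0}]' >/dev/null; python3 look.py w12;  python3 bar.py w12 238 262; python3 -c 'from h import *; st()'
```

```text
clock 27.4 F box [1.09 1.64 4.81] TCP box mm [-84.04  -0.58 141.94] gap 0.316
clock 27.45 F box [-0.44  0.23  5.19] TCP box mm [-83.79  -0.57 141.94] gap 0.314
tilt 0.135
bar? n 1281 tool [[-8.3, 6.2, -2.0], [-0.2, 8.6, 4.6], [9.2, 17.2, 8.6]] box med [-78.3  -0.3 133.6]
lever pts [[-34.7, -8.3, 152.8], [-30.1, 0.1, 174.1], [-25.2, 8.4, 184.2]]
238 [-7.600e+01  1.000e-01  1.336e+02] [-0.7  9.4  6.8]
239 [-76.5   0.4 133.7] [-0.9  9.2  6.4]
240 [-76.8   0.4 134.2] [-0.9  8.6  6.2]
241 [-77.1   0.4 134.8] [-0.9  8.   6. ]
242 [-77.5   0.3 135. ] [-0.9  7.8  5.6]
243 [-77.8   0.3 135.3] [-0.9  7.4  5.3]
244 [-78.2   0.3 135.7] [-0.9  7.   5. ]
245 [-78.5   0.3 136.1] [-0.9  6.5  4.7]
246 [-79.    0.3 136. ] [-0.9  6.6  4.2]
247 [-79.4   0.6 136.2] [-1.1  6.4  3.8]
248 [-79.8   0.3 136.3] [-0.9  6.2  3.4]
249 [-80.4   0.3 135.9] [-0.9  6.5  2.8]
250 [-81.7   0.4 133.3] [-0.9  8.9  1.2]
251 [-82.    0.3 133.6] [-0.9  8.5  0.9]
252 [-82.4   0.3 134. ] [-0.9  8.1  0.6]
253 [-82.8   0.3 134.1] [-0.9  7.9  0.2]
254 [-83.2   0.3 134.2] [-0.9  7.8 -0.2]
255 [-83.7   0.3 134. ] [-0.9  7.9 -0.8]
256 [-84.3   0.3 133.7] [-0.9  8.1 -1.4]
257 [-84.9   0.6 133.5] [-1.1  8.2 -2. ]
258 [-88.6   0.4 124.2] [-1.  16.9 -6.9]
259 [-133.3    1.3   -0.4] [ -1.9 134.3 -68. ]
260 [-1.34e+02  9.00e-01  1.00e-01] [ -1.5 133.8 -68.7]
261 [-135.     0.9   -0.2] [ -1.5 133.9 -69.8]
{'clock': 27.45, 'joint_pos': [-0.1045, 0.7452, 0.0392, 1.9552, -0.1444, 0.3106, -1.314], 'eef_pos': [0.5169, 0.0156, 0.1419], 'orientation': [0.5832, -0.5089, 0.4168, -0.4766], 'force': [-0.4717, 0.1404, 5.1852], 'torque': [0.0208, -0.1574, 0.1134], 'finger_gap': 0.3145}
```

View pics/w12.png

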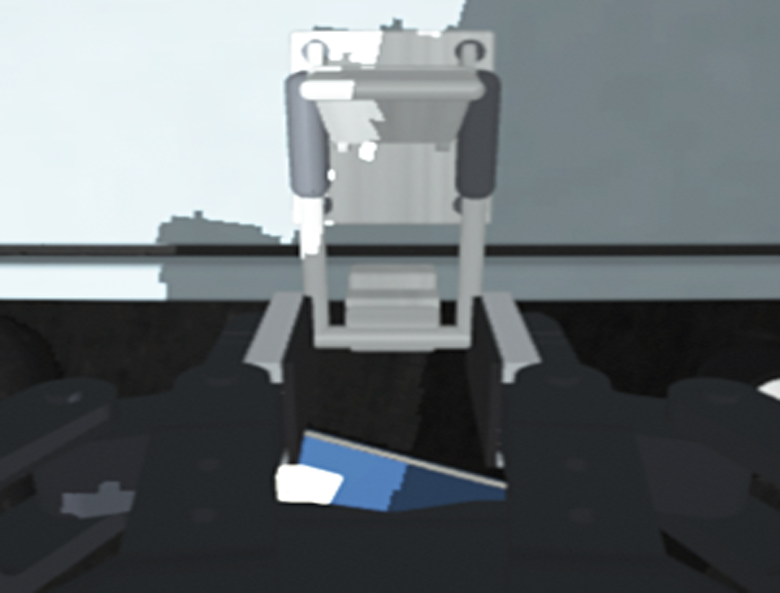

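```bash
python3 -m creep '[{"wx":0,"wy":0,"wz":0,"dx":0,"dy":0.2,"dz":-1.2,"fingers":0},{"wx":0,"wy":0,"wz":0,"dx":0,"dy":0.8,"dz":-0.9,"fingers":0},{"wx":0,"wy":0,"wz":0,"dx":0,"dy":0.8,"dz":0,"fingers":0},{"wx":0,"wy":0,"wz":0,"dx":0,"dy":0.8,"dz":0,"fingers":0},{"wx":0,"wy":0,"wz":0,"dx":0,"dy":0.8,"dz":0,"fingers":0},{"wx":0,"wy":0,"wz":0,"dx":0,"dy":0,"dz":0,"fingers":0},{"wx":0,"wy":0,"wz":0,"dx":0,"dy":0,"dz":0,"fingers":0},{"wx":0,"wy":0,"wz":0,"dx":0,"dy":0,"dz":0,"fingers":0}]' >/dev/null; python3 look.py w13;  python3 bar.py w13 244 262
```

```text
clock 28.25 F box [-1.63  1.42  1.51] TCP box mm [-86.45  -0.76 137.92] gap 0.307
clock 28.3 F box [-1.98  1.9  -0.44] TCP box mm [-86.44  -0.79 137.94] gap 0.311
tilt 0.135
bar? n 1463 tool [[-8.4, 2.5, -3.2], [-0.3, 7.8, 8.3], [9.0, 15.1, 12.2]] box med [-77.7  -0.5 130.7]
lever pts [[-37.0, -8.5, 151.1], [-33.8, 0.1, 181.0], [-28.1, 8.4, 184.5]]
244 [-79.2   0.4 136.2] [-1.1  2.6  7. ]
245 [-79.6   0.2 136.4] [-0.9  2.4  6.6]
246 [-8.000e+01  1.000e-01  1.363e+02] [-0.9  2.4  6.2]
247 [-82.6   0.6 129.7] [-1.4  8.7  2.8]
248 [-82.9   0.2 130.2] [-0.9  8.2  2.5]
249 [-83.3   0.2 130.4] [-0.9  7.9  2.1]
250 [-83.8   0.2 130. ] [-0.9  8.2  1.5]
251 [-84.3   0.2 129.9] [-0.9  8.2  1. ]
252 [-84.8   0.2 129.8] [-0.9  8.3  0.5]
253 [-85.4   0.2 129.6] [-0.9  8.4 -0. ]
254 [-87.7   0.4 124.1] [-1.2 13.5 -3.1]
255 [-88.1   0.2 124.3] [-0.9 13.3 -3.5]
256 [-88.5   0.2 124.5] [-0.9 13.  -3.9]
257 [-132.6    0.8   -0.3] [ -1.4 130.8 -64.3]
258 [-1.334e+02  1.200e+00 -1.000e-01] [ -1.9 130.5 -65.1]
259 [-134.3    0.8   -0.2] [ -1.4 130.4 -66. ]
260 [-135.3    0.8   -0.5] [ -1.4 130.6 -67. ]
261 [-1.361e+02  8.000e-01 -1.000e-01] [ -1.4 130.1 -67.7]
```

```bash
python3 -m creep '[{"wx":0,"wy":0,"wz":0,"dx":0,"dy":0.1,"dz":0.9,"fingers":0},{"wx":0,"wy":0,"wz":0,"dx":0,"dy":0.1,"dz":0.9,"fingers":0},{"wx":0,"wy":0,"wz":0,"dx":0,"dy":0.1,"dz":0.9,"fingers":0},{"wx":0,"wy":0,"wz":0,"dx":0,"dy":0.1,"dz":0.9,"fingers":0},{"wx":0,"wy":0,"wz":0,"dx":0,"dy":0.1,"dz":0.9,"fingers":0},{"wx":0,"wy":0,"wz":0,"dx":0,"dy":0,"dz":0.7,"fingers":0},{"wx":0,"wy":0,"wz":0,"dx":0,"dy":0,"dz":0,"fingers":0},{"wx":0,"wy":0,"wz":0,"dx":0,"dy":0,"dz":0,"fingers":0}]' >/dev/null; python3 look.py w14;  python3 bar.py w14 240 262
```

```text
clock 29.1 F box [-7.83  2.26 -0.14] TCP box mm [-81.78  -0.74 137.96] gap 0.313
clock 29.15 F box [-8.16  1.54  1.07] TCP box mm [-81.77  -0.74 137.95] gap 0.313
tilt 0.134
bar? n 1640 tool [[-8.2, 2.4, -7.8], [-0.2, 10.5, 4.8], [8.3, 15.3, 10.0]] box med [-76.4  -0.5 128.3]
lever pts [[-28.8, -8.1, 152.0], [-20.3, -0.1, 166.1], [-15.2, 8.1, 180.6]]
240 [-73.7   0.2 132.9] [-0.9  6.1  7.3]
241 [-74.2   0.2 132.8] [-0.9  6.1  6.8]
242 [-74.7   0.2 132.7] [-0.9  6.2  6.3]
243 [-75.    0.4 133. ] [-1.1  5.8  6. ]
244 [-75.5   0.2 133. ] [-0.9  5.8  5.5]
245 [-75.8   0.2 133.6] [-0.9  5.1  5.4]
246 [-76.2   0.4 133.8] [-1.1  4.9  5. ]
247 [-76.5   0.2 134.1] [-0.9  4.5  4.7]
248 [-76.8   0.2 134.4] [-0.9  4.1  4.4]
249 [-77.2   0.2 134.6] [-0.9  3.9  4.1]
250 [-77.6   0.2 135. ] [-0.9  3.5  3.8]
251 [-77.8   0.2 135.7] [-0.9  2.8  3.7]
252 [-78.2   0.2 135.8] [-0.9  2.6  3.3]
253 [-78.5   0.2 136.1] [-0.9  2.3  3. ]
254 [-78.9   0.2 136.3] [-0.9  2.   2.6]
255 [-79.4   0.2 136.1] [-0.9  2.2  2.1]
256 [-83.9   0.2 124.6] [-0.9 13.  -3.8]
257 [-84.4   0.2 124.3] [-0.9 13.2 -4.5]
258 [-84.9   0.2 124.4] [-0.9 13.  -4.9]
259 [-85.5  -0.  124.2] [-0.7 13.1 -5.5]
260 [-85.9   0.2 124.4] [-0.9 12.9 -5.9]
261 [-86.4   0.2 124.3] [-0.9 12.9 -6.4]
```

View pics/w14.png

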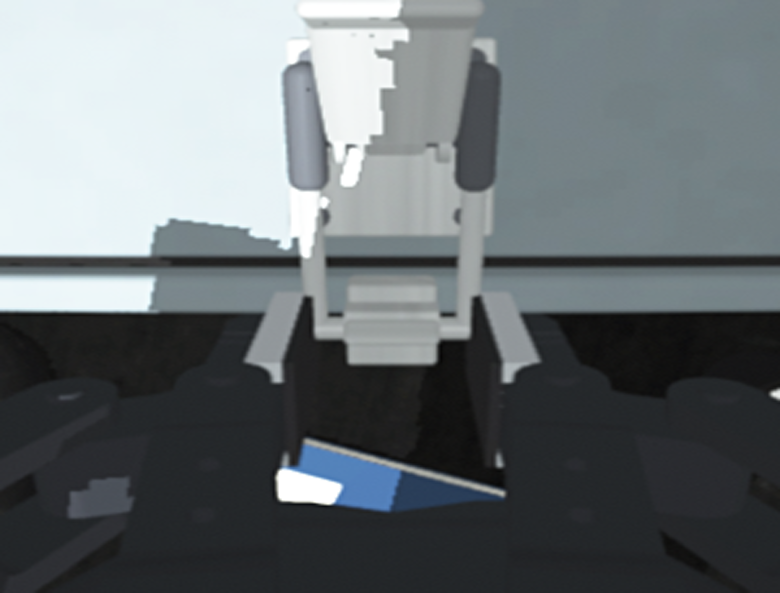

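Run:
```python
from h import *
p=dict(np.load('w14.npz'))
for c in ((233,236),(279,283)):
  for r in range(238,262):
    m=np.zeros((384,512),bool); m[r,c[0]:c[1]]=True
    P,u,v=pts(p,m); B=np.median(tob(P)*1000,0); print(r,B.round(1), end=' ')
  print()
P,u,v=pts(p,np.ones((384,512),bool)); B=tob(P)*1000
k=(abs(B[:,1])<9)&(B[:,0]>-45)&(B[:,0]<20)&(B[:,2]>135)
A=np.array([-34.6,131]); d=B[k][:,[0,2]]-A
for s in (15,25,35,42):
    q=d[(np.hypot(*d.T)>s)&(np.hypot(*d.T)<s+6)]; print(s,len(q),np.median(q,0).round(1), np.degrees(np.arctan2(*np.median(q,0)[::-1])).round(1))
```

```text
238 [-78.4  10.8 113.8] 239 [-78.7  10.9 114.5] 240 [-79.3  10.8 114.2] 241 [-113.9   18.9    0.2] 242 [-1.149e+02  1.900e+01 -1.000e-01] 243 [-76.5   9.9 128.3] 244 [-76.7   9.8 129.1] 245 [-77.1   9.8 129.3] 246 [-77.2   9.7 130.7] 247 [-77.9   9.8 129.8] 248 [-78.    9.7 130.8] 249 [-78.6   9.7 130.5] 250 [-79.1   9.7 130.5] 251 [-79.5   9.7 130.4] 252 [-80.1   9.7 130.2] 253 [-124.8   19.1   -0.7] 254 [-1.254e+02  1.860e+01  1.000e-01] 255 [-126.5   19.1   -0.5] 256 [-127.4   19.1   -0.5] 257 [-128.2   19.1   -0.4] 258 [-129.4   19.    -1.1] 259 [-130.1   19.    -0.5] 260 [-130.8   19.1   -0. ] 261 [-131.6   19.     0. ] 
238 [-78.1 -11.6 114.7] 239 [-78.5 -11.6 115. ] 240 [-77.1 -11.4 121.6] 241 [-94.6 -15.3  64.7] 242 [-95.3 -15.3  64.4] 243 [-76.4 -11.  128.7] 244 [-76.8 -11.  128.9] 245 [-76.9 -11.  129.8] 246 [-77.4 -10.9 129.8] 247 [-77.8 -10.9 130.1] 248 [-78.2 -10.9 130. ] 249 [-78.5 -10.9 130.6] 250 [-79.  -10.9 130.5] 251 [-79.7 -10.9 129.9] 252 [-80.1 -11.  130. ] 253 [-124.5  -20.4   -0.3] 254 [-125.4  -20.4   -0.3] 255 [-126.4  -20.4   -0.4] 256 [-127.3  -20.5   -0.5] 257 [-128.1  -20.4   -0.3] 258 [-1.289e+02 -2.050e+01 -1.000e-01] 259 [-129.9  -20.4   -0.3] 260 [-130.8  -20.5   -0.2] 261 [-1.316e+02 -2.050e+01 -1.000e-01] 
15 447 [ 3.7 17.6] 78.2
25 547 [ 9.1 26.5] 71.1
35 685 [14.5 35.3] 67.7
42 291 [17.1 40.2] 67.0
```

```bash
python3 -m creep '[{"wx":0,"wy":0,"wz":0,"dx":0,"dy":0,"dz":-0.2,"fingers":0},{"wx":0,"wy":0,"wz":0,"dx":0,"dy":0,"dz":0,"fingers":0.5},{"wx":0,"wy":0,"wz":0,"dx":0,"dy":0,"dz":0,"fingers":0.5},{"wx":0,"wy":0,"wz":0,"dx":0,"dy":0,"dz":0,"fingers":0.5},{"wx":0,"wy":0,"wz":0,"dx":0,"dy":0,"dz":0,"fingers":0.5},{"wx":0,"wy":0,"wz":0,"dx":0,"dy":-10,"dz":0,"fingers":0.5},{"wx":0,"wy":0,"wz":0,"dx":0,"dy":-25,"dz":0,"fingers":0.5},{"wx":0,"wy":0,"wz":0,"dx":0,"dy":-30,"dz":0,"fingers":0.5}]' >/dev/null; python3 look.py w15
python3 - <<'E'
from h import *
p=dict(np.load('w15.npz')); 
P,u,v=pts(p,np.ones((384,512),bool)); B=tob(P)*1000
k=(abs(B[:,1])>9)&(abs(B[:,1])<11.5)&(B[:,2]>122)&(B[:,2]<134)&(B[:,0]<-70)&(B[:,0]>-95)
print('bar ends',k.sum(),np.percentile(B[k],[3,50,97],axis=0).round(1).tolist())
k=(abs(B[:,1])<7)&(B[:,2]>126)&(B[:,2]<140)&(B[:,0]<-70)&(B[:,0]>-95)
print('lip',k.sum(),np.percentile(B[k],[3,50,97],axis=0).round(1).tolist())
k=(abs(B[:,1])<9)&(B[:,0]>-45)&(B[:,0]<20)&(B[:,2]>135)
A=np.array([-34.6,131]); d=B[k][:,[0,2]]-A
for s in (25,35,42):
    q=d[(np.hypot(*d.T)>s)&(np.hypot(*d.T)<s+6)]; print(s,len(q),np.median(q,0).round(1), np.degrees(np.arctan2(*np.median(q,0)[::-1])).round(1)) if len(q) else 0
E
```

```text
clock 29.95 F box [0.7  0.4  0.62] TCP box mm [-90.48  -0.9  203.5 ] gap 0.502
clock 30.0 F box [ 1.42 -0.65  8.05] TCP box mm [-89.72  -1.26 207.99] gap 0.503
tilt 0.14
none
lever pts [[-28.8, -8.1, 151.4], [-20.8, 0.0, 164.9], [-14.9, 8.1, 180.5]]
bar ends 82 [[-81.0, -11.3, 128.2], [-77.8, 0.1, 130.6], [-71.2, 11.4, 131.9]]
lip 316 [[-80.7, -6.7, 126.7], [-76.7, 0.0, 134.3], [-73.8, 6.8, 137.1]]
25 227 [ 9.2 26.3] 70.7
35 270 [14.6 35.2] 67.4
42 132 [17.4 39.4] 66.2
```

View pics/w15.png

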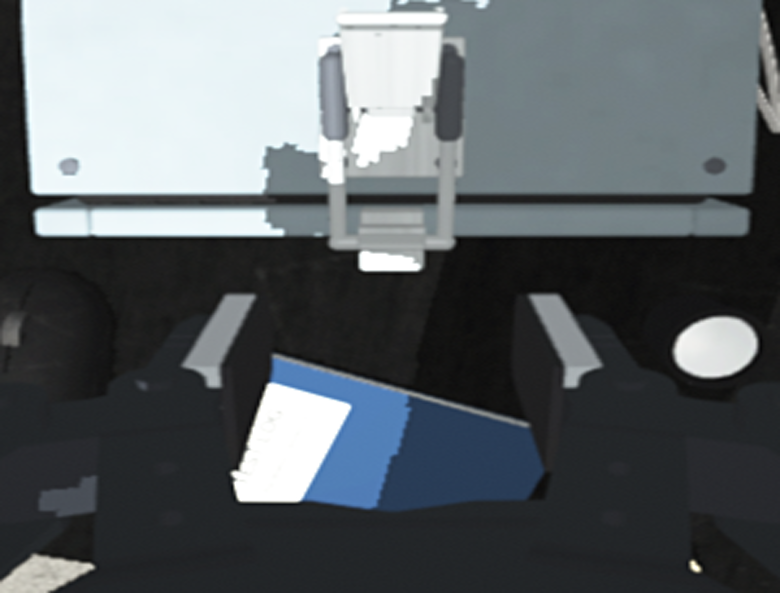

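```bash
python3 -m creep '[{"wx":-0.034,"wy":0,"wz":0,"dx":-0.9,"dy":0,"dz":10,"fingers":0},{"wx":-0.034,"wy":0,"wz":0,"dx":0,"dy":0,"dz":16,"fingers":0},{"wx":-0.034,"wy":0,"wz":0,"dx":0,"dy":0,"dz":16,"fingers":0},{"wx":-0.033,"wy":0,"wz":0,"dx":0,"dy":0,"dz":15,"fingers":0},{"wx":0,"wy":0,"wz":0,"dx":0,"dy":0,"dz":0,"fingers":0},{"wx":0,"wy":0,"wz":0,"dx":0,"dy":0,"dz":0,"fingers":0},{"wx":0,"wy":0,"wz":0,"dx":0,"dy":0,"dz":0,"fingers":0},{"wx":0,"wy":0,"wz":0,"dx":0,"dy":0,"dz":0,"fingers":0}]' >/dev/null; python3 look.py w16; python3 -c 'from h import *; st()'
```

```text
clock 30.8 F box [-0.61 -0.48  0.17] TCP box mm [-3.3620e+01 -2.0000e-02  2.0752e+02] gap -0.001
clock 30.85 F box [ 0.28 -0.61 -0.72] TCP box mm [-3.3550e+01  3.0000e-02  2.0747e+02] gap 0.001
tilt 0.001
bar? n 431 tool [[-9.8, 0.4, 6.3], [-0.2, 4.3, 10.4], [9.8, 9.1, 10.9]] box med [-2.320e+01  2.000e-01  2.032e+02]
lever pts [[-36.2, -8.1, 180.4], [-22.1, -0.1, 263.1], [-14.7, 8.1, 285.0]]
{'clock': 30.85, 'joint_pos': [-0.1615, 0.7444, 0.1171, 1.5716, -0.1091, 0.8313, -1.3735], 'eef_pos': [0.5661, 0.0261, 0.2075], 'orientation': [0.5477, -0.5467, 0.448, -0.4478], 'force': [0.3942, -0.544, -0.7221], 'torque': [-0.0196, 0.0356, 0.0252], 'finger_gap': 0.0006}
```

View pics/w16.png

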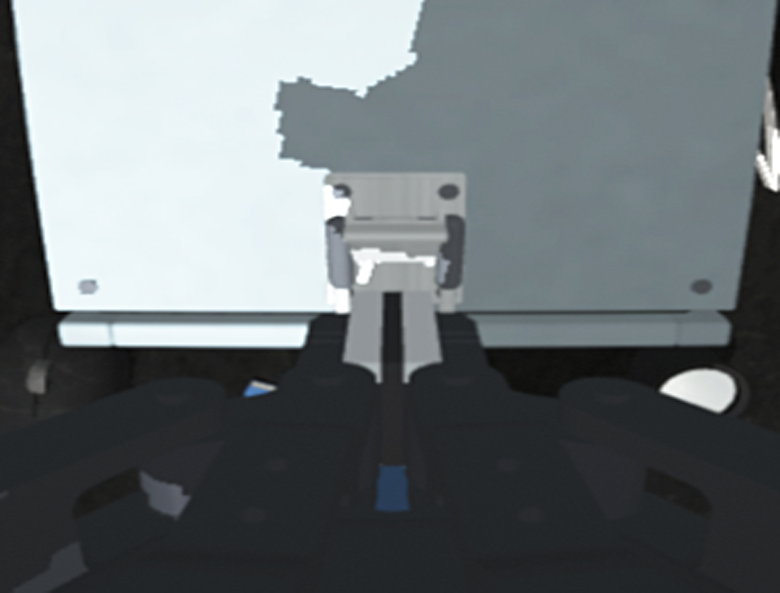

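Run:
```python
import numpy as np
def c(t): return np.array([-34.6+38*np.cos(t)-6*np.sin(t),131+38*np.sin(t)+6*np.cos(t)])
def tcp(t): return c(t)+[-10.9,14]
print(tcp(1.1),tcp(1.0))
for a in np.arange(1.1,0.04,-.05): d=tcp(a-.05)-tcp(a); print('%.2f->%.2f dz %.2f dy %.2f'%(a,a-.05,d[0],-d[1]), tcp(a-.05).round(1))
```

```text
[-33.61059155 181.58745641] [-30.01733829 180.21771126]
1.10->1.05 dz 1.81 dy 0.64 [-31.8 180.9]
1.05->1.00 dz 1.78 dy 0.73 [-30.  180.2]
1.00->0.95 dz 1.74 dy 0.82 [-28.3 179.4]
0.95->0.90 dz 1.70 dy 0.90 [-26.6 178.5]
0.90->0.85 dz 1.65 dy 0.99 [-24.9 177.5]
0.85->0.80 dz 1.60 dy 1.07 [-23.3 176.4]
0.80->0.75 dz 1.54 dy 1.15 [-21.8 175.3]
0.75->0.70 dz 1.48 dy 1.22 [-20.3 174.1]
0.70->0.65 dz 1.42 dy 1.30 [-18.9 172.8]
0.65->0.60 dz 1.35 dy 1.37 [-17.5 171.4]
0.60->0.55 dz 1.28 dy 1.43 [-16.2 170. ]
0.55->0.50 dz 1.21 dy 1.49 [-15.  168.5]
0.50->0.45 dz 1.14 dy 1.55 [-13.9 166.9]
0.45->0.40 dz 1.06 dy 1.61 [-12.8 165.3]
0.40->0.35 dz 0.97 dy 1.66 [-11.9 163.7]
0.35->0.30 dz 0.89 dy 1.70 [-11. 162.]
0.30->0.25 dz 0.80 dy 1.75 [-10.2 160.2]
0.25->0.20 dz 0.72 dy 1.78 [ -9.4 158.4]
0.20->0.15 dz 0.63 dy 1.82 [ -8.8 156.6]
0.15->0.10 dz 0.53 dy 1.85 [ -8.3 154.8]
0.10->0.05 dz 0.44 dy 1.87 [ -7.8 152.9]
0.05->-0.00 dz 0.35 dy 1.89 [ -7.5 151. ]
```

```bash
python3 -m creep '[{"wx":0,"wy":0,"wz":0,"dx":0,"dy":10,"dz":0,"fingers":0},{"wx":0,"wy":0,"wz":0,"dx":0,"dy":10,"dz":0,"fingers":0},{"wx":0,"wy":0,"wz":0,"dx":0,"dy":6,"dz":0,"fingers":0},{"wx":0,"wy":0,"wz":0,"dx":0,"dy":0.6,"dz":1.8,"fingers":0},{"wx":0,"wy":0,"wz":0,"dx":0,"dy":0.7,"dz":1.8,"fingers":0},{"wx":0,"wy":0,"wz":0,"dx":0,"dy":0.8,"dz":1.7,"fingers":0},{"wx":0,"wy":0,"wz":0,"dx":0,"dy":0.9,"dz":1.7,"fingers":0},{"wx":0,"wy":0,"wz":0,"dx":0,"dy":1,"dz":1.6,"fingers":0}]' >/dev/null; python3 look.py w17
```

```text
clock 31.65 F box [-1.8   0.17  1.4 ] TCP box mm [-2.4440e+01  1.4000e-01  1.7724e+02] gap -0.001
clock 31.7 F box [-0.1  -0.33  1.44] TCP box mm [-2.4270e+01  1.5000e-01  1.7708e+02] gap -0.003
tilt 0.001
bar? n 392 tool [[-9.8, 0.4, 6.0], [0.2, 4.0, 10.2], [9.9, 16.1, 10.8]] box med [-14.1  -0.  173.1]
lever pts [[-27.0, -8.2, 175.6], [-12.8, -0.3, 233.0], [-6.7, 8.1, 254.9]]
```

View pics/w17.png

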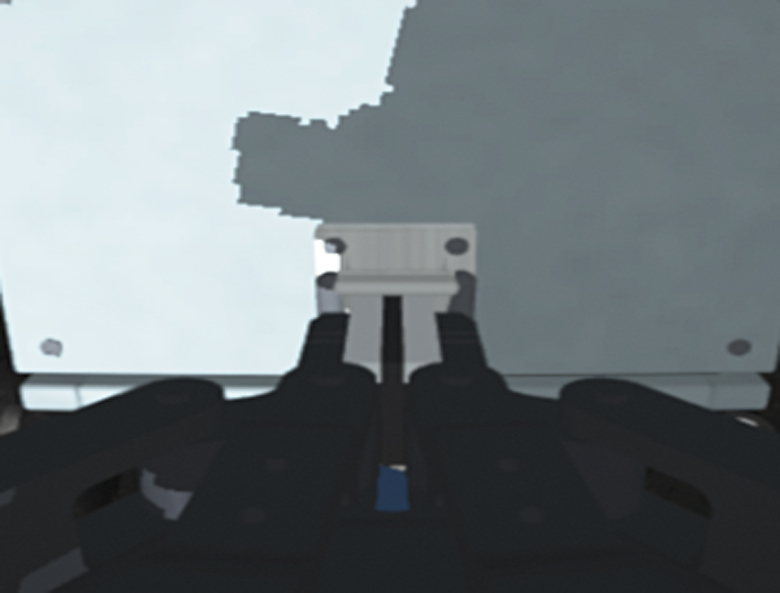

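```bash
python3 -m creep '[{"wx":0,"wy":0,"wz":0,"dx":0,"dy":1.1,"dz":1.6,"fingers":0},{"wx":0,"wy":0,"wz":0,"dx":0,"dy":1.1,"dz":1.5,"fingers":0},{"wx":0,"wy":0,"wz":0,"dx":0,"dy":1.2,"dz":1.5,"fingers":0},{"wx":0,"wy":0,"wz":0,"dx":0,"dy":1.3,"dz":1.4,"fingers":0},{"wx":0,"wy":0,"wz":0,"dx":0,"dy":1.4,"dz":1.3,"fingers":0},{"wx":0,"wy":0,"wz":0,"dx":0,"dy":1.4,"dz":1.3,"fingers":0},{"wx":0,"wy":0,"wz":0,"dx":0,"dy":1.5,"dz":1.2,"fingers":0},{"wx":0,"wy":0,"wz":0,"dx":0,"dy":0,"dz":0,"fingers":0}]' >/dev/null; python3 look.py w18
python3 - <<'E'
from h import *
for n in ('scene',):
    p=shot(n); fb(); cv2.imwrite(f'pics/{n}18.png',cv2.resize(p['color'][150:290,150:330],None,fx=4,fy=4,interpolation=cv2.INTER_CUBIC))
E
```

```text
clock 32.5 F box [ 0.87 -0.59  0.69] TCP box mm [-14.77   0.19 167.86] gap 0.004
clock 32.55 F box [ 0.11 -0.97  0.03] TCP box mm [-14.97   0.2  167.87] gap 0.003
tilt -0.0
bar? n 798 tool [[-9.4, 0.8, 5.4], [0.6, 8.8, 10.7], [9.7, 15.9, 12.5]] box med [ -4.3  -0.4 159. ]
lever pts [[-17.1, -8.1, 160.5], [-3.2, -0.2, 222.5], [4.3, 8.1, 245.3]]
clock 32.6 F box [ 0.52 -0.3  -0.44] TCP box mm [-15.02   0.23 167.91] gap -0.001
```

View pics/w18.png

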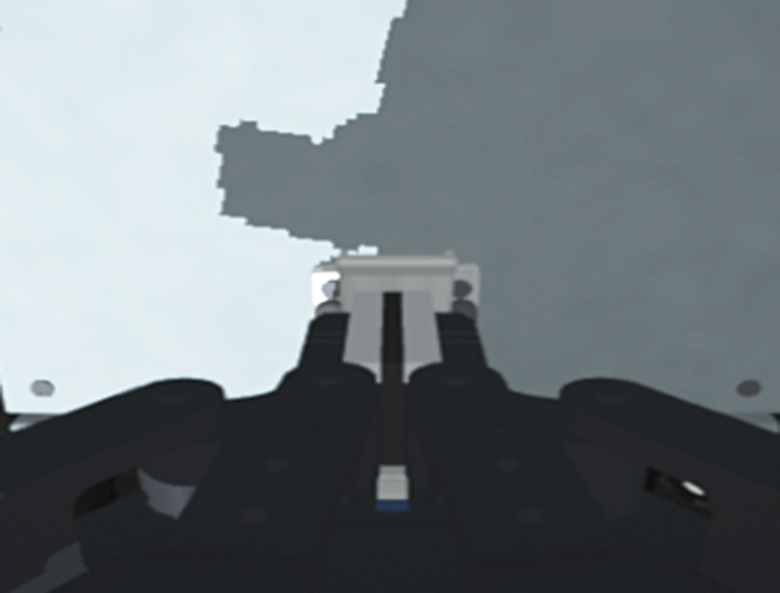

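View pics/scene18.png

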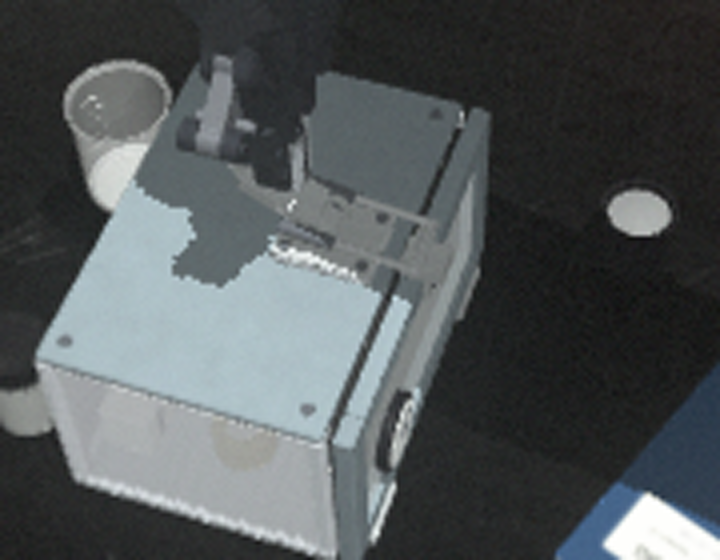

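Run:
```python
from h import *
p=shot('scene'); fb(); np.savez('s19.npz',**p)
im=p['color']; cv2.imwrite('pics/s19.png',cv2.resize(im[180:240,200:290],None,fx=8,fy=8,interpolation=cv2.INTER_CUBIC))
P,u,v=pts(p,np.ones((384,512),bool)); B=tob(P)*1000
k=(abs(B[:,1])<18)&(B[:,2]>121)&(B[:,2]<141)&(B[:,0]<-58)&(B[:,0]>-95)
o=np.argsort(B[k,0]); print(np.c_[B[k],u[k],v[k]][o].round().astype(int).tolist())
print(proj(p,tow(np.array([[-.0783,-.0,.128],[-.0783,.013,.128],[-.0783,-.013,.128],[-.018,.013,.136]]))).round(1))
q=dict(np.load('w18.npz')); P,u,v=pts(q,np.ones((384,512),bool)); B=tob(P)*1000
k=(abs(B[:,1])<9.5)&(B[:,2]>140)&(B[:,2]<175)&(B[:,0]>-4)&(B[:,0]<25); print(np.percentile(B[k],[3,25,50,75,97],axis=0).round(1).tolist())
```

```text
clock 32.65 F box [-0.56 -0.78 -0.45] TCP box mm [-15.04   0.21 167.97] gap -0.001
[[-87, -2, 125, 262, 214], [-87, 3, 122, 261, 217], [-87, 2, 124, 261, 216], [-87, 8, 125, 260, 218], [-87, -4, 124, 262, 213], [-86, -5, 126, 262, 212], [-86, 5, 124, 260, 217], [-86, -1, 123, 261, 215], [-86, -2, 124, 261, 214], [-85, 3, 124, 260, 216], [-85, -9, 124, 262, 211], [-85, 2, 126, 260, 215], [-85, -4, 124, 261, 213], [-85, 7, 124, 259, 218], [-84, 5, 123, 259, 217], [-84, -6, 123, 261, 212], [-84, -7, 125, 261, 211], [-84, -2, 123, 260, 214], [-84, 4, 125, 259, 216], [-83, 2, 126, 259, 215], [-83, -4, 123, 260, 213], [-83, 7, 123, 258, 218], [-83, -5, 125, 260, 212], [-83, 1, 126, 259, 214], [-82, 5, 123, 258, 217], [-82, -7, 125, 260, 211], [-82, -2, 126, 259, 213], [-82, 4, 124, 258, 216], [-82, 8, 124, 257, 218], [-82, 3, 125, 258, 215], [-81, -5, 124, 259, 212], [-81, 6, 123, 257, 217], [-81, 0, 124, 258, 214], [-80, -2, 125, 258, 213], [-80, -7, 123, 259, 211], [-80, 2, 124, 257, 215], [-79, -5, 124, 258, 212], [-79, 6, 123, 256, 217], [-79, 1, 125, 257, 214], [-79, 6, 126, 256, 216]
[... 2575 characters left out ...]
247, 215], [-65, 16, 133, 246, 216], [-65, 11, 131, 247, 214], [-64, -12, 131, 251, 204], [-64, -12, 133, 251, 203], [-64, 14, 132, 246, 215], [-63, 11, 132, 246, 214], [-62, 15, 133, 245, 215], [-62, -12, 133, 250, 203], [-62, 13, 134, 245, 214], [-62, -13, 129, 250, 204], [-61, -14, 133, 250, 202], [-60, 14, 131, 244, 215], [-60, -12, 132, 249, 203], [-60, -13, 134, 249, 202], [-60, 13, 133, 244, 214], [-59, 11, 132, 244, 213], [-59, -10, 134, 248, 203], [-59, 14, 133, 243, 214], [-58, 14, 130, 243, 215], [-58, -12, 134, 248, 202]]
[[256.7 212.4]
 [254.2 218.3]
 [259.1 206.7]
 [220.9 206.6]]
[[-4.0, -8.8, 155.2], [-3.3, -4.4, 157.4], [0.6, 0.1, 163.6], [5.1, 4.5, 165.2], [6.7, 8.8, 172.5]]
```

View pics/s19.png

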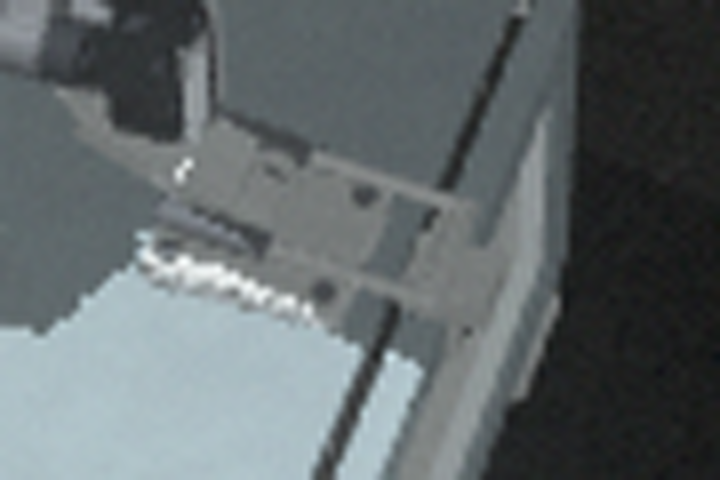

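```bash
python3 -m creep '[{"wx":0,"wy":0,"wz":0,"dx":0,"dy":1.5,"dz":1.1,"fingers":0},{"wx":0,"wy":0,"wz":0,"dx":0,"dy":1.6,"dz":1.1,"fingers":0},{"wx":0,"wy":0,"wz":0,"dx":0,"dy":1.6,"dz":1,"fingers":0},{"wx":0,"wy":0,"wz":0,"dx":0,"dy":1.7,"dz":0.9,"fingers":0},{"wx":0,"wy":0,"wz":0,"dx":0,"dy":0,"dz":0,"fingers":0},{"wx":0,"wy":0,"wz":0,"dx":0,"dy":0,"dz":0,"fingers":0},{"wx":0,"wy":0,"wz":0,"dx":0,"dy":0,"dz":0,"fingers":0},{"wx":0,"wy":0,"wz":0,"dx":0,"dy":0,"dz":0,"fingers":0}]' >/dev/null; python3 look.py w20
```

```text
clock 33.45 F box [0.39 0.21 0.56] TCP box mm [-10.66   0.19 161.82] gap -0.001
clock 33.5 F box [0.28 0.15 0.35] TCP box mm [-10.7   0.2 161.8] gap -0.003
tilt 0.001
bar? n 880 tool [[-9.4, 0.8, 5.5], [0.6, 12.7, 10.5], [9.6, 15.6, 12.5]] box med [ -0.2  -0.4 149.1]
lever pts [[-13.3, -8.1, 155.6], [0.9, -0.2, 217.5], [8.7, 8.1, 239.4]]
```

View pics/w20.png

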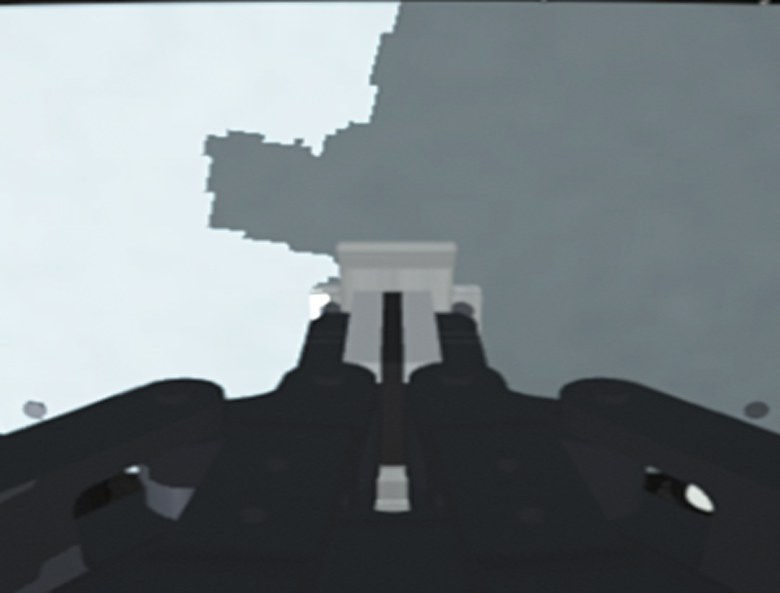

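Run:
```python
from h import *
p=shot('scene'); fb(); np.savez('s21.npz',**p)
im=p['color']; cv2.imwrite('pics/s21.png',cv2.resize(im[180:240,200:290],None,fx=8,fy=8,interpolation=cv2.INTER_CUBIC))
q=dict(np.load('w20.npz')); P,u,v=pts(q,np.ones((384,512),bool)); B=tob(P)*1000
k=(abs(B[:,1])<9.5)&(B[:,2]>130)&(B[:,2]<175)&(B[:,0]>1.5)&(B[:,0]<25)
for x in range(1,22,2):
    w=k&(B[:,0]>=x)&(B[:,0]<x+2); print(x,w.sum(),np.median(B[w,2]).round(1) if w.sum() else '')
```

```text
clock 33.55 F box [ 0.27  0.94 -0.49] TCP box mm [-10.68   0.19 161.8 ] gap -0.0
1 112 148.6
3 151 149.3
5 116 150.8
7 123 153.0
9 135 155.2
11 219 155.6
13 15 155.7
15 0 
17 0 
19 0 
21 0
```

View pics/s21.png

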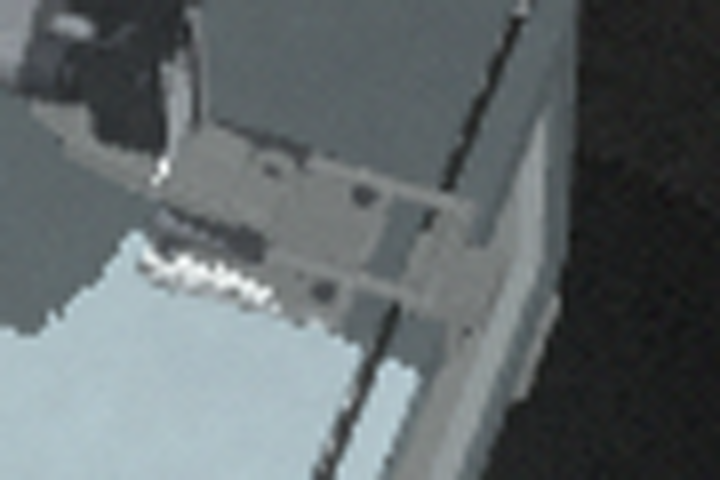

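```bash
python3 -m creep '[{"wx":0,"wy":0,"wz":0,"dx":0,"dy":1.7,"dz":0.8,"fingers":0},{"wx":0,"wy":0,"wz":0,"dx":0,"dy":1.8,"dz":0.7,"fingers":0},{"wx":0,"wy":0,"wz":0,"dx":0,"dy":1.8,"dz":0.6,"fingers":0},{"wx":0,"wy":0,"wz":0,"dx":0,"dy":1.8,"dz":0.5,"fingers":0},{"wx":0,"wy":0,"wz":0,"dx":0,"dy":0,"dz":0,"fingers":0},{"wx":0,"wy":0,"wz":0,"dx":0,"dy":0,"dz":0,"fingers":0},{"wx":0,"wy":0,"wz":0,"dx":0,"dy":0,"dz":0,"fingers":0},{"wx":0,"wy":0,"wz":0,"dx":0,"dy":0,"dz":0,"fingers":0}]' >/dev/null; python3 look.py w22
python3 - <<'E'
from h import *
q=dict(np.load('w22.npz')); P,u,v=pts(q,np.ones((384,512),bool)); B=tob(P)*1000
k=(abs(B[:,1])<9.5)&(B[:,2]>120)&(B[:,2]<175)&(B[:,0]>3.8)&(B[:,0]<25)
for x in range(3,22,2):
    w=k&(B[:,0]>=x)&(B[:,0]<x+2); print(x,w.sum(),np.median(B[w,2]).round(1) if w.sum() else '')
E
```

```text
clock 34.35 F box [-0.17 -0.16  0.09] TCP box mm [ -8.09   0.2  154.7 ] gap 0.004
clock 34.4 F box [-0.06  0.36  0.96] TCP box mm [ -8.08   0.19 154.73] gap -0.003
tilt 0.001
bar? n 723 tool [[-9.2, 0.7, 6.1], [0.6, 7.4, 10.4], [9.5, 17.9, 12.1]] box med [  2.3  -0.4 147.3]
lever pts [[-11.2, -8.1, 162.1], [3.4, -0.2, 213.3], [9.8, 8.1, 232.8]]
3 97 136.6
5 164 136.8
7 154 136.9
9 142 137.7
11 147 138.7
13 148 139.8
15 174 140.7
17 134 140.3
19 0 
21 0
```

View pics/w22.png

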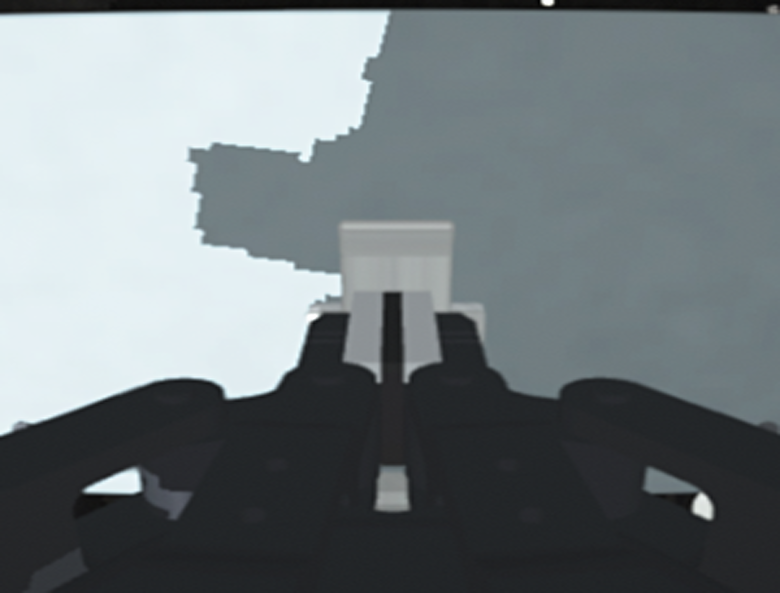

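```bash
python3 -m creep '[{"wx":0,"wy":0,"wz":0,"dx":0,"dy":-10,"dz":0,"fingers":0},{"wx":0,"wy":0,"wz":0,"dx":0,"dy":-25,"dz":-10,"fingers":0},{"wx":0,"wy":0,"wz":0,"dx":0,"dy":-35,"dz":-20,"fingers":0},{"wx":0,"wy":0,"wz":0,"dx":0,"dy":-30,"dz":-25,"fingers":0},{"wx":0,"wy":0,"wz":0,"dx":0,"dy":-5,"dz":-20,"fingers":0},{"wx":0,"wy":0,"wz":0,"dx":0,"dy":0,"dz":-10,"fingers":0},{"wx":0,"wy":0,"wz":0,"dx":0,"dy":0,"dz":0,"fingers":0},{"wx":0,"wy":0,"wz":0,"dx":0,"dy":0,"dz":0,"fingers":0}]' >/dev/null; python3 look.py w23
python3 - <<'E'
from h import *
p=dict(np.load('w23.npz')); 
P,u,v=pts(p,np.ones((384,512),bool)); B=tob(P)*1000
def pr(n,k): print(n,k.sum(),np.percentile(B[k],[3,50,97],axis=0).round(1).tolist() if k.sum() else '')
pr('bar ends',(abs(B[:,1])>9)&(abs(B[:,1])<11.3)&(B[:,2]>124)&(B[:,2]<134)&(B[:,0]<-70)&(B[:,0]>-95))
pr('lip',(abs(B[:,1])<7)&(B[:,2]>131)&(B[:,2]<140)&(B[:,0]<-70)&(B[:,0]>-95))
pr('edge',(abs(B[:,1])>25)&(abs(B[:,1])<80)&(B[:,2]>111)&(B[:,2]<120)&(B[:,0]<-67.5)&(B[:,0]>-100))
k=(abs(B[:,1])<9)&(B[:,0]>-30)&(B[:,0]<7)&(B[:,2]>125); pr('lever',k); print(np.polyfit(B[k,0],B[k,2],1))
for n in ('scene','side'):
    p=shot(n); cv2.imwrite(f'pics/{n}23.png',p['color'])
fb()
E
```

```text
clock 35.2 F box [-0.57  0.51  0.02] TCP box mm [-9.2640e+01 -4.0000e-02  2.5999e+02] gap 0.002
clock 35.25 F box [-0.63  0.47  0.37] TCP box mm [-9.2580e+01 -6.0000e-02  2.5971e+02] gap 0.002
tilt 0.001
bar? n 410 tool [[-9.9, 0.5, 6.3], [0.1, 4.4, 10.4], [9.8, 9.0, 10.9]] box med [-8.220e+01 -2.000e-01  2.553e+02]
bar ends 40 [[-79.2, -10.6, 129.4], [-76.8, 9.7, 131.3], [-70.9, 11.2, 132.5]]
lip 178 [[-79.1, -6.6, 131.8], [-75.8, 0.3, 134.7], [-72.6, 6.4, 137.0]]
edge 1574 [[-77.7, -76.6, 112.4], [-73.1, -25.2, 114.5], [-68.7, 76.3, 115.9]]
lever 1315 [[-28.7, -8.7, 134.7], [-10.7, -0.3, 136.7], [5.8, 8.3, 138.1]]
[1.91377787e-02 1.36833419e+02]
clock 35.35 F box [ 0.38  0.23 -0.54] TCP box mm [-9.2710e+01 -3.0000e-02  2.5943e+02] gap 0.001
```

View pics/w23.png

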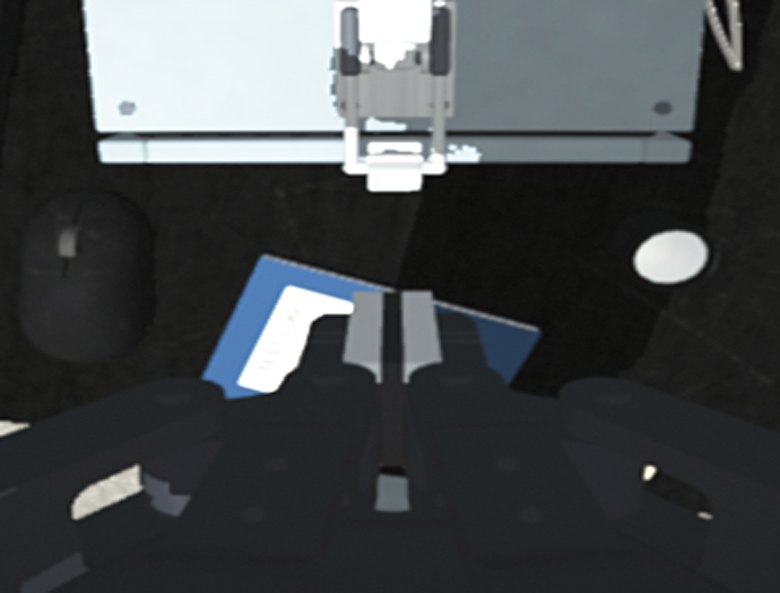

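View pics/scene23.png

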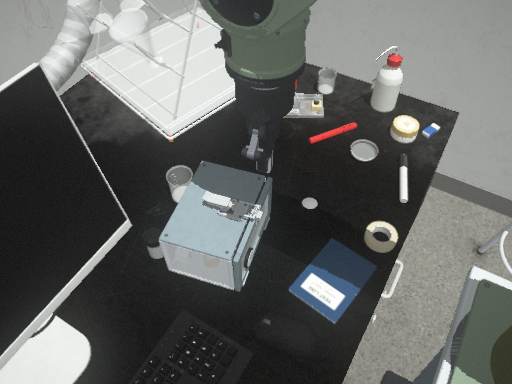

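```bash
python3 -c '
from h import *
print(robot.sign_off()); st()'
```

```text
the job is handed in; nothing more can be done
None
the job is handed in; nothing more can be done
```

I closed and latched the box and handed it in at about 35 s of the 58 s allowed. Sign-off gives no verdict, so these results rest on my own checks.

- **Door:** I pushed it up on the left upright in small steps. The force stayed at about 2 N (hinge friction), then rose to 5.9 N when the door met the gasket near 0.03 rad. Readings came only at the end of each 0.8 s move, and the highest was 5.9 N against the 13 N limit.
- **Loop:** I lowered the bar in front of the keeper's lip and drew it back under it. It measured within about 1 mm of the seat with the lever at about 1.0 rad. The pull-in read 8 N, carried through the loop.
- **Lever:** I swung it over slowly with shut fingers, and it dropped onto its stop by itself once past centre. No reading exceeded about 2 N on the lever.
- **Last checks:**
  - The lever face lies at 136.8 mm against 137 mm expected, with a slope of 0.02 rad.
  - The bar is still under the lip.
  - The keeper has moved in about 1.2 mm, which suggests roughly 20 N on the gasket. That figure is inferred, not measured.
  - The arm is clear, with wrist force near zero.

**What went wrong or disagreed:**
- **Grip slip:** the bar slid about 3 mm in the grip during lowering, so I regripped it once.
- **Joint 6:** it ran down to 0.001 rad, the edge of its range, while I tilted the tool. I took the tilt back.
- **Lever resistance:** it was far below the stated 10 N. The linkage geometry predicts only about 2 N for a gasket seated this far in.
- **Items not measured:** I did not measure the specimens or the things round the box at the end. The last pictures show nothing disturbed.

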